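# Rack the washed tampers, cover and clamp the carrier

## Task

Swing the carrier's clamp lever up, lift the blue cover off and stand it upright on the free bench. Hang every washed tamper from the drain block in the carrier, lowering it handle-first through a ring of its own until its head rests on the ring; then put the cover back fully down over them and swing the lever down flat again. Leave the timer, the forceps, the vial and everything else where they are.

Things in the scene. Friction and masses are not known exactly. Their poses are not given: they have to be found in the camera images.
- carrier: Fixed metal carrier, 310 mm long (its y), 100 mm wide (x). Origin on the bench under the middle of the row of rings, z up. Plate 84 x 226 mm, top 70 mm above the bench, bears four ring collars along y, 50 mm apart, and four round-topped pins (12 mm high, x +-21, y +-92 mm) that stand just inside the cover's skirt, 3 mm spare each side. Post of the clamp lever at y = -167 mm.
- lever (a joint): Red clamp lever of the carrier, hinged on the post; rad. 0 = down flat over the cover (its arm 2 mm above the cover's top, keeping it on), 1.5 = fully up, clear of the cover. It starts down. Hinge friction (0.14 N m, 1.2 N at the knob) makes it stay where it is left.
- lever_hinge (a point): Hinge axis of the lever, along the carrier's x, 143.5 mm above the bench, at carrier y = -167 mm. Going up, the lever turns about +x, away from the cover.
- lever_knob (a point): Centre of the black ball knob, 20 mm in diameter, at the lever's free end. At joint 0 it lies 115 mm from the hinge along the carrier's +y and 25 mm above the hinge (22 mm clear above the cover); at angle q that offset is turned by q about +x. Can be pinched from above along the carrier's x and carried round the hinge, turning in the fingers.
- cover: Blue open-bottomed loose cover, about 0.25 kg, 62 (x) x 204 (y) x 66 mm high without handle, walls 4 mm, inside 54 x 196 x 62 mm. Origin at the centre of its lower edge, z up. It starts on the carrier's plate, long side along the row, origin 70 mm above the bench, under the lever; either way round fits. The bench between carrier and robot is free.
- cover_handle (a point): Grip point in the black bar handle on the cover: bar 16 mm thick (cover x), 60 mm long (cover y), rising 33 mm from the cover's top; this point is 85 mm above the cover's lower edge, 14 mm below the bar's top.
- drain_block: Fixed white block, 60 (x) x 230 (y) x 45 mm high, origin at the centre of its underside. Four blind holes along y at -75, -25, 25, 75 mm, 18 mm wide and 40 mm deep; each washed tamper stands loosely in one (leaning up to about 4 degrees).
- tamper_0: Powder tamper, about 0.12 kg: round orange handle 14 mm in diameter and 85 mm long below a plain steel head 34 mm in diameter and 26 mm high. Origin at the handle's free end, z along the handle towards the head. It starts upright, handle down, in a hole of the drain block (origin 5 mm above the bench). May be absent.
- tamper_0_seat (a point): Centre of the underside of tamper_0's head, 85 mm above its origin; the head reaches from here 26 mm on. None if the tamper is absent.
- ring_0 (a point): Centre of the upper rim of a ring collar of the carrier: 21 mm bore, 32 mm outside, 100 mm above the bench, 30 mm above the plate, open right through; below it is free to 6 mm above the bench. A hanging tamper's handle end is 15 mm above the bench.
- tamper_1: Powder tamper, about 0.12 kg: round orange handle 14 mm in diameter and 85 mm long below a plain steel head 34 mm in diameter and 26 mm high. Origin at the handle's free end, z along the handle towards the head. It starts upright, handle down, in a hole of the drain block (origin 5 mm above the bench). May be absent.
- tamper_1_seat (a point): Centre of the underside of tamper_1's head, 85 mm above its origin; the head reaches from here 26 mm on. None if the tamper is absent.
- ring_1 (a point): Centre of the upper rim of a ring collar of the carrier: 21 mm bore, 32 mm outside, 100 mm above the bench, 30 mm above the plate, open right through; below it is free to 6 mm above the bench. A hanging tamper's handle end is 15 mm above the bench.
- tamper_2: Powder tamper, about 0.12 kg: round orange handle 14 mm in diameter and 85 mm long below a plain steel head 34 mm in diameter and 26 mm high. Origin at the handle's free end, z along the handle towards the head. It starts upright, handle down, in a hole of the drain block (origin 5 mm above the bench). May be absent.
- tamper_2_seat (a point): Centre of the underside of tamper_2's head, 85 mm above its origin; the head reaches from here 26 mm on. None if the tamper is absent.
- ring_2 (a point): Centre of the upper rim of a ring collar of the carrier: 21 mm bore, 32 mm outside, 100 mm above the bench, 30 mm above the plate, open right through; below it is free to 6 mm above the bench. A hanging tamper's handle end is 15 mm above the bench.
- tamper_3: Powder tamper, about 0.12 kg: round orange handle 14 mm in diameter and 85 mm long below a plain steel head 34 mm in diameter and 26 mm high. Origin at the handle's free end, z along the handle towards the head. It starts upright, handle down, in a hole of the drain block (origin 5 mm above the bench). May be absent.
- tamper_3_seat (a point): Centre of the underside of tamper_3's head, 85 mm above its origin; the head reaches from here 26 mm on. None if the tamper is absent.
- ring_3 (a point): Centre of the upper rim of a ring collar of the carrier: 21 mm bore, 32 mm outside, 100 mm above the bench, 30 mm above the plate, open right through; below it is free to 6 mm above the bench. A hanging tamper's handle end is 15 mm above the bench.
- timer: White bench timer, 68 x 68 x 19 mm, origin under its centre. Bystander.
- forceps: Steel forceps, 15 x 130 x 8 mm, origin under its centre. Bystander.
- vial_red: Small red-capped vial, 15 mm across, 31 mm high. Bystander.
Not all that is in view belongs to the job. What is shaped like the tamper_1 but green, pink or yellow is not meant.

How it is judged:
By the outcome, as a careful person would: the job done as asked, in the order asked, and still so for the second after the job is handed in, with the robot touching nothing.
Of tamper_0, tamper_1, tamper_2, tamper_3 only 2 to 4 are there at a start; the rules pass over those that are not, and their reading is None.
At some moment in a run one of cover may be knocked a few centimetres aside while the robot is not near it.
It also fails if it takes over 210 s, if anything falls off the work surface, if the arm or the gripper's body presses on something with over 40 N, if the wrist force passes 120 N, or if a joint passes its speed limit or range.

## Robot

A 6-joint arm with a two-finger parallel gripper is mounted at the origin on a cart in front of the work surface, level with it; the furniture and walls round the work are solid. World frame = base frame: x ahead of the robot, y to its left, z up, the work surface at z = 0. Lengths are in mm, angles in rad, forces in N, time in s.
With the tool pointing down it reaches from about 275 to 1000 mm from the base axis. Payload 8.4 kg.
Tool frame: the origin (TCP) lies at the very end of the fingers, on their centre line; the grasp point (between the pads) lies 19 mm behind it (r.pinch_z is the distance from the TCP to the grasp point, in mm); z points along the fingers, y is the line along which they close (so a half turn about z gives the same grasp; the last joint's range is limited). The gripper opens to 85 mm and grips with 20 to 120 N. Pads are 22 mm wide; open, the fingers measure 114 mm over their backs; the gripper's body (76 mm by 85 mm) begins 54 mm behind the grasp point. The pads swing forward as they close: fully open they stand 13 mm farther back than shut.
Start: joints at [-1.115, 0.353, 1.633, -0, 1.155, -0.002], TCP at [276.234, -560.645, 231.281] pointing down, gripper open.
Joint ranges: [-2.63, 2.63], [-0.92, 2.1], [0.06, 2.66], [-1.3, 4.44], [0, 2.69], [-3.02, 3.02]. Speed limits (rad/s): [2.22, 2.22, 2.79, 3.14, 3.14, 3.14].

## Interface

Orientations are given as [roll, pitch, yaw] about the fixed x, y, z axes, in that order (R = Rz(yaw) Ry(pitch) Rx(roll)).
In Python, from rig import r gives the robot as it stands.
- The arm moves only by the tool carry_out, never from a script. Its argument "series" is a list of rows, each a list of 7 numbers: the turn, a rotation vector about the tool's x, y, z as a fraction of full scale, then the shift along the tool's x, y, z as a fraction of full scale, then the gripper command: -1 is fully open, 1 is shut, values between are in proportion. A call has 1 to 8 rows; each row is the pose to reach, as a shift and turn from the pose commanded when the call began, along the tool's axes at that moment, turning the shorter way round; what a row does not reach only later rows make up. Full scale, the value 1, is 0.25 m for a shift and pi rad for a turn. A row lasts 1/8 s, in which the tool goes at most 62.5 mm and 10.7 degrees, less where a joint would pass 70% of its speed; a pose out of reach is approached as far as the arm can. A call with a number of a shift or a turn outside -1 to 1 is refused whole. A call with a gripper value outside its range is refused whole. The fingers move at their own pace and stop on an object; "force" is the grip in N (left out, the last holds). Time passes only in rows, so rows that repeat a pose let the fingers close. It gives the time, the measured TCP pose, the force, the opening and the grip force at its end, in the units of the state.
- r.sense(): the state, without advancing time (a new reading comes with each control period).
- r.grab_frame(name): name is "scene" or "top" or "wrist"; returns the picture (420x560x3 uint8, red, green, blue); there is no depth.
- r.get_calibration(name): a dict with "K" (3x3 intrinsics, pixels), "pose" (4x4, takes a point from camera to world coordinates). Camera axes: x right, y up, looking along -z (the intrinsics and any distortion apply to the point x, -y, -z); pixel columns grow to the right and rows downward; lengths in mm; the calibration is good to about 2 mm. A picture is of the moment at which its call begins: read the wrist's pose just before it. get_calibration takes no time and is no camera call; for the wrist camera it gives the pose at the moment of the call.
- r.sign_off(): hands the job in; it is judged then, once.
Trained networks look in the newest picture that a camera, given by its name, has taken for a name from the list of things; names that differ only in an ending like _2 or _b are one class to them, and where a whole thing is asked for, a point or a joint stands for the part that bears it (a point fixed in the world has none). Each returns a list of dicts, best first, with "score" (0 to 1); they miss things now and then, are a little off and sometimes report something else, mostly with a low value. They report only what shows in the picture. A call takes as long as a camera call. They do not tell look-alikes from the thing itself.
- r.silhouettes(camera, label): "region" (420x560 bool, what is visible of it) and "position" ([row, column] in pixels, amid what is visible of it).
The state is a dict: "clock": time; "qpos": joint angles; "qvel": joint speeds; "joint_efforts": joint torques, N m; "eef_pos": TCP position; "tcp_rot": TCP orientation; "contact_force": force on the tool from outside, world axes, zero at the start; "wrist_torque": the same for the moment, N m; "opening": opening from 0.0 (shut) to 1.0 (fully open); "grasp_force": force on a finger pad.
Only numpy, scipy, OpenCV 4.12 (cv2) and the standard library are available. Lean on these libraries where they do the work, as an engineer would, in place of code of your own. Each camera call takes 0.05 s, during which the arm holds its last target. There are 200 camera calls.

## Working session

There is one attempt and no reset: what is moved stays moved. The work goes in short steps, Python scripts to look and compute and a tool call to move; the robot and the scene stay as the last step left them, time stands still between calls to the robot, and variables do not carry over. Pictures are saved under pics/ and viewed, at most 14 in all, crops included, and the job is handed in when it is done.

Besides the shell and the picture viewer there is one more tool, called after "Emit:" as name(argument=value, ...) on one line, values as JSON. carry_out: Moves the arm, as the interface text tells. Its arguments: {"type":"object","properties":{"series":{"type":"array"},"force":{"type":"number"}},"required":["series"]}

```bash
ls; mkdir -p pics
cat > h.py <<'E'
import numpy as np, cv2
from rig import r
def shot(name,fn=None):
    c=r.get_calibration(name); im=r.grab_frame(name)
    if fn: cv2.imwrite('pics/'+fn,cv2.cvtColor(im,cv2.COLOR_RGB2BGR))
    return im,c
def ray(c,u,v):
    K=np.array(c['K']);P=np.array(c['pose'])
    d=np.linalg.inv(K)@[u,v,1]; d=P[:3,:3]@[d[0],-d[1],-d[2]]
    return P[:3,3],d
def onz(c,u,v,z):
    o,d=ray(c,u,v); return o+d*(z-o[2])/d[2]
def proj(c,p):
    K=np.array(c['K']);P=np.array(c['pose'])
    q=P[:3,:3].T@(np.asarray(p,float)-P[:3,3]); q=K@[q[0],-q[1],-q[2]]; return q[:2]/q[2]
E
python3 - <<'E'
from h import *
im1,c1=shot('scene','scene0.png'); im2,c2=shot('top','top0.png')
cv2.imwrite('pics/both0.png',cv2.cvtColor(np.hstack([im1,im2]),cv2.COLOR_RGB2BGR))
for n,c in (('scene',c1),('top',c2)):
    print(n,c.keys(),np.round(c['K'],1).tolist(),np.round(c['pose'],3).tolist())
    for l in ['tamper_0','cover','cover_handle','lever_knob','drain_block','carrier','timer','forceps','vial_red']:
        for d in r.silhouettes(n,l): print(l,round(d['score'],2),np.round(d['position'],1),d['region'].sum())
print({k:np.round(v,3) for k,v in r.sense().items()})
E
```

```text
pics
scene dict_keys(['K', 'pose']) [[493.1, 0.0, 268.2], [0.0, 493.1, 207.9], [0.0, 0.0, 1.0]] [[-0.732, 0.304, -0.609, -225.281], [-0.681, -0.325, 0.657, 902.483], [0.002, 0.896, 0.445, 683.443], [0.0, 0.0, 0.0, 1.0]]
tamper_0 0.87 [257.7 231.2] 417
tamper_0 0.78 [240.4 203. ] 283
tamper_0 0.73 [227.5 254.1] 297
tamper_0 0.72 [261.3 172.5] 353
tamper_0 0.65 [233.4 216.1] 270
tamper_0 0.54 [228.3 185.8] 300
tamper_0 0.32 [233.5 388.2] 137
tamper_0 0.29 [327.9 216.6] 938
cover 0.97 [186.1 291.6] 1685
cover_handle 0.72 [184.8 290.5] 1722
lever_knob 0.48 [158.4 307.6] 71
drain_block 0.93 [279.5 186.7] 2313
carrier 0.78 [210.9 294.3] 2010
timer 0.81 [328.2 217.9] 892
forceps 0.74 [260.4 171.7] 359
forceps 0.6 [232.6 388.3] 163
vial_red 0.61 [210.4 295.8] 2071
vial_red 0.46 [222.8 195.1] 46
top dict_keys(['K', 'pose']) [[459.7, 0.0, 285.4], [0.0, 459.7, 200.8], [0.0, 0.0, 1.0]] [[-0.019, 0.993, -0.113, 416.569], [-1.0, -0.019, 0.001, 73.222], [-0.001, 0.113, 0.994, 1315.16], [0.0, 0.0, 0.0, 1.0]]
tamper_0 0.66 [199.4 173.3] 157
tamper_0 0.65 [156.6 223.5] 143
tamper_0 0.63 [233.7 210.1] 
[... 208 characters left out ...]
 0.77 [199.1 202.7] 1419
drain_block 0.67 [193.6 210.1] 145
carrier 0.61 [178.3 380.7] 1859
timer 0.86 [260.7 177.3] 610
timer 0.54 [182.1 383.7] 1876
forceps 0.42 [290.  373.8] 36
{'clock': np.float64(1.0), 'qpos': array([-1.115,  0.353,  1.633, -0.   ,  1.155, -0.002]), 'qvel': array([ 0.   ,  0.001, -0.   ,  0.001, -0.   ,  0.001]), 'joint_efforts': array([-3.0000e-03, -6.0519e+01, -3.4245e+01, -0.0000e+00,  1.0000e-03,
       -0.0000e+00]), 'eef_pos': array([ 276.237, -560.663,  231.301]), 'tcp_rot': array([3.142, 0.   , 0.458]), 'contact_force': array([ 0.85 ,  0.131, -0.454]), 'wrist_torque': array([-0.052, -0.005,  0.019]), 'grasp_force': np.float64(0.0), 'opening': np.float64(0.999)}
```

Run:
```python
import cv2,numpy as np
a=cv2.imread('pics/scene0.png')[130:370,140:440];b=cv2.imread('pics/top0.png')[120:320,140:460]
cv2.imwrite('pics/s_c.png',cv2.resize(a,None,fx=2.5,fy=2.5,interpolation=cv2.INTER_CUBIC))
cv2.imwrite('pics/t_c.png',cv2.resize(b,None,fx=2.5,fy=2.5,interpolation=cv2.INTER_CUBIC))
```

```text
(no output)
```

View pics/s_c.png

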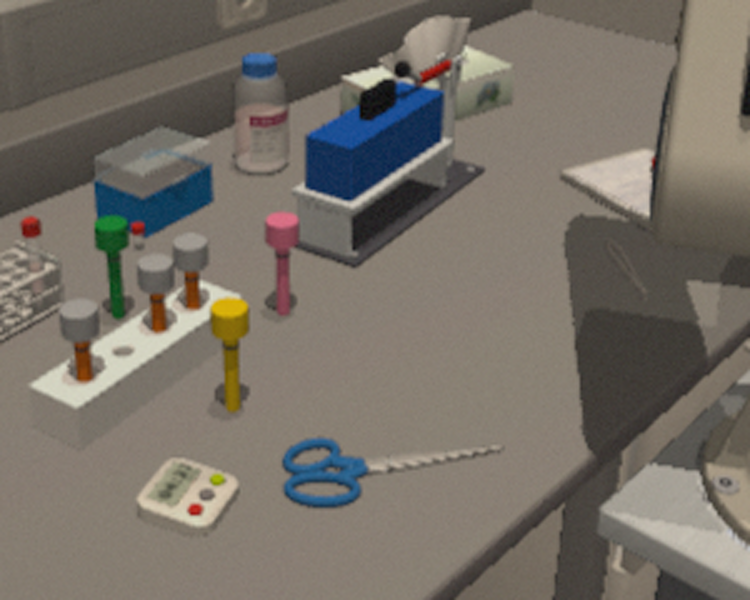

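View pics/t_c.png

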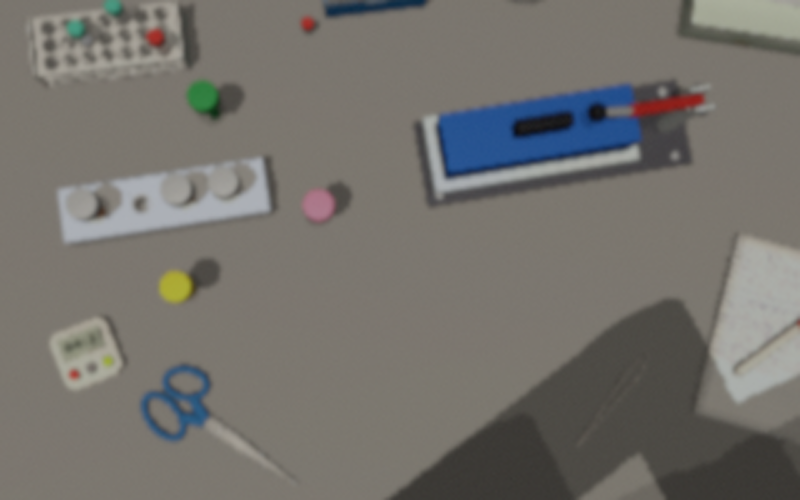

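Scene crop: three tampers with steel heads and orange handles stand in the drain block, at scene pixels about (col 172, row 258), (202, 239) and (216, 230). The block's second hole is empty. The green, pink and yellow look-alikes stand free on the bench and are not meant. The lever post is at the world -y end of the carrier, and the cover sits under the lever.

```bash
cat >> h.py <<'E'
from scipy.spatial.transform import Rotation as Ro
def cur():
    s=r.sense(); return np.array(s['eef_pos']),Ro.from_euler('xyz',s['tcp_rot'])
def rows(ts,p=None,R=None):
    """targets: (x,y,z,yaw[,R]) -> prints rows"""
    if p is None: p,R=cur()
    for t in ts:
        Rt=t[4] if len(t)>4 else Ro.from_euler('xyz',[np.pi,0,t[3]])
        w=(R.inv()*Rt).as_rotvec()/np.pi; d=R.inv().apply(np.array(t[:3])-p)/250
        print(np.round(np.r_[w,d],4).tolist())
def frame(P0,yaw,off):
    c,s=np.cos(yaw),np.sin(yaw); x,y,z=off
    return np.array([P0[0]+c*x-s*y,P0[1]+s*x+c*y,z])
E
python3 - <<'E'
from h import *
c=r.get_calibration('top'); im=cv2.imread('pics/top0.png'); h=cv2.cvtColor(im,cv2.COLOR_BGR2HSV)
def tri(a,b): 
    (o1,d1),(o2,d2)=a,b; A=np.c_[d1,-d2]; t=np.linalg.lstsq(A,o2-o1,rcond=None)[0]
    p,q=o1+d1*t[0],o2+d2*t[1]; return (p+q)/2,np.linalg.norm(p-q)
m=cv2.inRange(h,(105,150,60),(125,255,255)); m[:,:300]=0; m[:140]=0
n,l,s,cc=cv2.connectedComponentsWithStats(m); k=1+s[1:,4].argmax()
pts=np.argwhere(l==k)[:,::-1].astype(float)
W=np.array([onz(c,u,v,136)[:2] for u,v in pts]).astype(np.float32)
print('cover rect(z136)',cv2.minAreaRect(W))
m=cv2.inRange(h,(0,150,60),(8,255,255)); m[:,:380]=0; m[200:]=0
print('red',[np.round(onz(c,u,v,150)[:2]) for v,u in np.argwhere(m)[[0,-1]]])
print('knob',onz(c,140+597/2.5,120+112/2.5,168.5),'handle',onz(c,140+543/2.5,120+124/2.5,169))
cs=r.get_calibration('scene')
r.grab_frame('top'); a=r.silhouettes('top','tamper_0')
for d in a: print('tamper',round(d['score'],2),np.round(d['position'],1),np.round(onz(c,d['position'][1],d['position'][0],110)))
print('knob tri',tri(ray(cs,140+403/2.5,130+70/2.5),ray(c,140+597/2.5,120+112/2.5)))
for q in [(80,310),(155,262),(190,240)]: print('scene head', np.round(onz(cs,140+q[0]/2.5,130+q[1]/2.5,116)))
E
```

```text
cover rect(z136) ((623.7874145507812, -111.03854370117188), (61.38135528564453, 204.87200927734375), 8.452171325683594)
red [array([ 654., -266.]), array([ 637., -227.])]
knob [ 634.7272633  -165.89719947  168.5       ] handle [ 623.35167084 -110.68899938  169.        ]
tamper 0.72 [192.5 211.9] [580. 266. 110.]
tamper 0.71 [200.7 173.2] [560. 368. 110.]
tamper 0.48 [233.4 208.9] [472. 274. 110.]
tamper 0.47 [192.6 229.7] [579. 219. 110.]
tamper 0.44 [157.4 222.7] [674. 237. 110.]
tamper 0.43 [183.4 378.2] [ 596. -174.  110.]
knob tri (array([ 634.37772096, -166.18753707,  168.45320767]), np.float64(0.9102105235682505))
scene head [551. 373. 116.]
scene head [568. 274. 116.]
scene head [577. 223. 116.]
```

Run:
```python
from h import *
p,R=cur()
rows([(450,-360,300,1.1),(450,-360,300,1.718)])
rows([(600,-166,320,1.718)],np.array([450,-360,300]),Ro.from_euler('xyz',[np.pi,0,1.718]))
```

```text
[-0.0, -0.0, -0.2044, 0.9783, -0.4126, -0.275]
[-0.0, -0.0, -0.4011, 0.9783, -0.4126, -0.275]
[0.0, 0.0, 0.0, 0.6796, 0.7073, -0.08]
```

Emit:
carry_out(series=[[0, 0, -0.2, 0.978, -0.413, -0.275, -1], [0, 0, -0.4011, 0.978, -0.413, -0.275, -1], [0, 0, -0.4011, 0.978, -0.413, -0.275, -1], [0, 0, -0.4011, 0.978, -0.413, -0.275, -1], [0, 0, -0.4011, 0.978, -0.413, -0.275, -1], [0, 0, -0.4011, 0.978, -0.413, -0.275, -1], [0, 0, -0.4011, 0.978, -0.413, -0.275, -1], [0, 0, -0.4011, 0.978, -0.413, -0.275, -1]])

```text
clock: 2.1
eef_pos: [450.0, -359.8, 300.1]
tcp_rot: [3.142, 0.0, 1.717]
contact_force: [-0.7, -0.0, 0.3]
opening: 1.0
grasp_force: 0.0
```

Emit:
carry_out(series=[[0, 0, 0, 0.68, 0.707, -0.08, -1], [0, 0, 0, 0.68, 0.707, -0.08, -1], [0, 0, 0, 0.68, 0.707, -0.08, -1], [0, 0, 0, 0.68, 0.707, -0.08, -1], [0, 0, 0, 0.68, 0.707, -0.08, -1], [0, 0, 0, 0.68, 0.707, -0.08, -1], [0, 0, 0, 0.68, 0.707, -0.08, -1], [0, 0, 0, 0.68, 0.707, -0.08, -1]])

```text
clock: 3.1
eef_pos: [599.2, -167.0, 320.1]
tcp_rot: [-3.142, 0.0, 1.716]
contact_force: [0.8, 0.8, 1.4]
opening: 1.002
grasp_force: 0.0
```

Run:
```python
from h import *
im,c=shot('wrist','w1.png'); print(np.round(c['K'],1).tolist(),np.round(c['pose'],3).tolist())
s=r.sense();print(np.round(s['eef_pos'],1),np.round(s['tcp_rot'],3),s['clock'])
```

```text
[[302.0, 0.0, 284.8], [0.0, 302.0, 208.6], [0.0, 0.0, 1.0]] [[0.99, -0.138, -0.038, 590.328], [0.144, 0.956, 0.256, -102.871], [0.001, -0.259, 0.966, 462.008], [0.0, 0.0, 0.0, 1.0]]
[ 599.3 -166.9  320.1] [-3.142  0.     1.716] 3.15
```

View pics/w1.png

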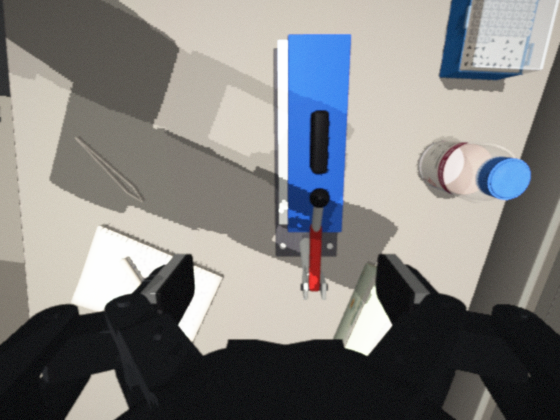

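The wrist view shows the knob at (319,198), the handle bar around (320,142) and the cover's top corners at (289,35), (351,35), (342,232) and (288,231).

```bash
cat >> h.py <<'E'
def wcover(im,c,z=136):
    h=cv2.cvtColor(im,cv2.COLOR_RGB2HSV); m=cv2.inRange(h,(105,120,50),(125,255,255))
    n,l,s,cc=cv2.connectedComponentsWithStats(m); k=1+s[1:,4].argmax()
    W=np.array([onz(c,u,v,z)[:2] for v,u in np.argwhere(l==k)]).astype(np.float32)
    return cv2.minAreaRect(W)
E
python3 - <<'E'
from h import *
c=r.get_calibration('wrist'); im=cv2.cvtColor(cv2.imread('pics/w1.png'),cv2.COLOR_BGR2RGB)
print(wcover(im,c))
g=im.sum(2)<130; 
for nm,(a,b,e,f),z in [('knob',(186,211,306,331),168.5),('handle',(105,180,308,331),169)]:
    ys,xs=np.nonzero(g[a:b,e:f]); print(nm,xs.min()+e,xs.max()+e,ys.min()+a,ys.max()+a,onz(c,(xs.min()+xs.max())/2+e,(ys.min()+ys.max())/2+a,z))
for q in [(289,35),(351,35),(342,232)]: print(np.round(onz(c,*q,136),1))
K=onz(c,319.5,198,168.5); print(K)
E
```

```text
((625.4789428710938, -111.41173553466797), (61.42141342163086, 202.6147918701172), 8.284231185913086)
knob 309 328 189 206 [ 633.54140364 -164.29723655  168.5       ]
handle 310 328 111 173 [ 624.6359327 -110.9390074  169.       ]
[582.2 -16.2 136. ]
[641.7  -7.6 136. ]
[ 671.8 -207.   136. ]
[ 634.61618529 -164.65761588  168.5       ]
```

Emit:
carry_out(series=[[0, 0, 0, -0.012, 0.139, 0.3, -1], [0, 0, 0, -0.012, 0.139, 0.3, -1], [0, 0, 0, -0.012, 0.139, 0.5, -1], [0, 0, 0, -0.012, 0.139, 0.6, -1], [0, 0, 0, -0.012, 0.139, 0.682, -1], [0, 0, 0, -0.012, 0.139, 0.682, -1], [0, 0, 0, -0.012, 0.139, 0.682, 1], [0, 0, 0, -0.012, 0.139, 0.682, 1]], force=30)

```text
clock: 4.15
eef_pos: [635.5, -164.0, 151.0]
tcp_rot: [3.14, 0.001, 1.718]
contact_force: [-0.0, -0.2, -0.0]
opening: 0.604
grasp_force: 0.0
```

Emit:
carry_out(series=[[0, 0, 0, 0, 0, 0, 1], [0, 0, 0, 0, 0, 0, 1], [0, 0, 0, 0, 0, 0, 1], [0, 0, 0, 0, 0, 0, 1]])

```text
clock: 4.65
eef_pos: [632.9, -163.7, 149.2]
tcp_rot: [-3.138, -0.001, 1.718]
contact_force: [-6.3, -0.4, 0.4]
opening: 0.209
grasp_force: 29.2
```

Run:
```python
import numpy as np
for q in np.linspace(0.1,1.5,15):
    print(round(q,2),np.round([(115*np.cos(q)-25*np.sin(q)-115)/250,-(25*np.cos(q)+115*np.sin(q)-25)/250],3))
```

```text
0.1 [-0.012 -0.045]
0.2 [-0.029 -0.089]
0.3 [-0.05  -0.131]
0.4 [-0.075 -0.171]
0.5 [-0.104 -0.208]
0.6 [-0.137 -0.242]
0.7 [-0.173 -0.273]
0.8 [-0.211 -0.3  ]
0.9 [-0.252 -0.322]
1.0 [-0.296 -0.341]
1.1 [-0.34  -0.355]
1.2 [-0.387 -0.365]
1.3 [-0.433 -0.37 ]
1.4 [-0.48 -0.37]
1.5 [-0.527 -0.366]
```

Emit:
carry_out(series=[[0, 0, 0, -0.012, 0, -0.045, 1], [0, 0, 0, -0.029, 0, -0.089, 1], [0, 0, 0, -0.05, 0, -0.131, 1], [0, 0, 0, -0.075, 0, -0.171, 1], [0, 0, 0, -0.104, 0, -0.208, 1], [0, 0, 0, -0.137, 0, -0.242, 1], [0, 0, 0, -0.173, 0, -0.273, 1], [0, 0, 0, -0.211, 0, -0.3, 1]])

```text
clock: 5.65
eef_pos: [640.7, -216.2, 224.5]
tcp_rot: [-3.138, -0.001, 1.718]
contact_force: [-6.1, -0.6, -5.2]
opening: 0.21
grasp_force: 29.4
```

Emit:
carry_out(series=[[0, 0, 0, -0.041, 0, -0.022, 1], [0, 0, 0, -0.085, 0, -0.041, 1], [0, 0, 0, -0.129, 0, -0.055, 1], [0, 0, 0, -0.176, 0, -0.065, 1], [0, 0, 0, -0.222, 0, -0.07, 1], [0, 0, 0, -0.269, 0, -0.07, 1], [0, 0, 0, -0.316, 0, -0.066, 1], [0, 0, 0, -0.316, 0, -0.066, 1]])

```text
clock: 6.65
eef_pos: [652.4, -295.3, 241.4]
tcp_rot: [-3.139, -0.0, 1.717]
contact_force: [-7.3, -1.8, 0.3]
opening: 0.207
grasp_force: 29.8
```

Emit:
carry_out(series=[[0, 0, 0, 0, 0, 0, -1], [0, 0, 0, 0, 0, 0, -1], [0, 0, 0, 0, 0, 0, -1], [0, 0, 0, 0, 0, -0.1, -1], [0, 0, 0, 0, 0, -0.2, -1], [0, 0, 0, 0, 0, -0.28, -1], [0, 0, 0, 0.1, 0, -0.28, -1], [0, 0, 0, 0.2, 0, -0.28, -1]])

```text
clock: 7.65
eef_pos: [646.0, -242.8, 310.2]
tcp_rot: [-3.141, -0.001, 1.718]
contact_force: [0.0, 0.4, -0.4]
opening: 1.0
grasp_force: 0.0
```

Run:
```python
from h import *
im,c=shot('wrist','w2.png'); s=r.sense()
print(np.round(s['eef_pos'],1),np.round(s['tcp_rot'],3),wcover(im,c))
im2,c2=shot('scene'); im3,_=shot('top')
a=cv2.resize(im2[130:250,230:370],(560,480)); 
cv2.imwrite('pics/c2.png',cv2.cvtColor(np.hstack([cv2.resize(a,(400,343)),cv2.resize(im,(400,343))]),cv2.COLOR_RGB2BGR))
```

```text
[ 645.6 -239.5  310.1] [-3.140e+00 -3.000e-03  1.719e+00] ((630.207763671875, -139.22406005859375), (60.519222259521484, 146.37738037109375), 8.394552230834961)
```

View pics/c2.png

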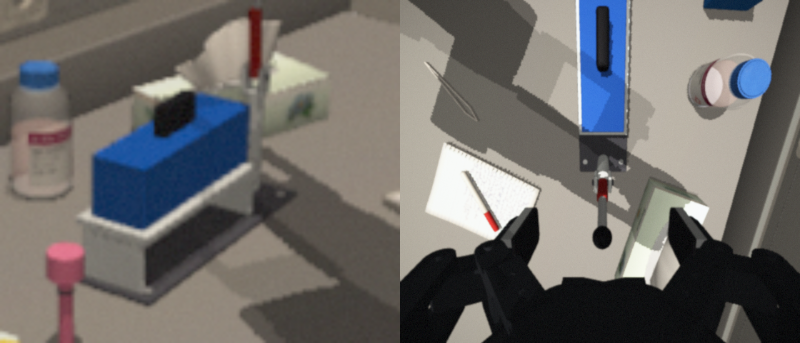

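The lever stands fully up in both views, and the cover is undisturbed. Next I grip the handle.

Emit:
carry_out(series=[[0, 0, 0, 0.25, -0.006, 0.0, -1], [0, 0, 0, 0.521, -0.006, 0.1, -1], [0, 0, 0, 0.521, -0.006, 0.3, -1], [0, 0, 0, 0.521, -0.006, 0.5, -1], [0, 0, 0, 0.521, -0.006, 0.6, -1], [0, 0, 0, 0.521, -0.006, 0.672, -1], [0, 0, 0, 0.521, -0.006, 0.672, -1], [0, 0, 0, 0.521, -0.006, 0.672, -1]])

```text
clock: 8.8
eef_pos: [626.9, -116.2, 144.1]
tcp_rot: [3.14, 0.001, 1.718]
contact_force: [1.3, -0.4, 0.4]
opening: 1.004
grasp_force: 0.0
```

Emit:
carry_out(series=[[0, 0, 0, 0, 0, 0, 1], [0, 0, 0, 0, 0, 0, 1], [0, 0, 0, 0, 0, 0, 1], [0, 0, 0, 0, 0, 0, 1], [0, 0, 0, 0, 0, 0, 1], [0, 0, 0, 0, 0, -0.04, 1], [0, 0, 0, 0, 0, -0.08, 1], [0, 0, 0, 0, 0, -0.16, 1]], force=60)

```text
clock: 9.8
eef_pos: [625.7, -115.9, 183.5]
tcp_rot: [-3.14, -0.0, 1.718]
contact_force: [-0.2, -0.4, -2.2]
opening: 0.174
grasp_force: 58.6
```

Emit:
carry_out(series=[[0, 0, 0, 0, 0, -0.1, 1], [0, 0, 0, 0, 0, -0.2, 1], [0, 0, 0, 0, 0, -0.25, 1], [0, 0, 0, 0, 0, -0.25, 1]])

```text
clock: 10.3
eef_pos: [626.6, -116.1, 246.9]
tcp_rot: [3.139, 0.001, 1.718]
contact_force: [-0.1, -0.4, -2.9]
opening: 0.175
grasp_force: 58.7
```

Run:
```python
from h import *
rows([(460,-50,245,1.718),(460,-50,74,1.718)])
im,c=shot('scene'); cv2.imwrite('pics/c3.png',cv2.cvtColor(cv2.resize(im[100:270,200:400],(600,510)),cv2.COLOR_RGB2BGR))
```

```text
[0.0007, 0.0002, -0.0, 0.3593, -0.6206, 0.006]
[0.0007, 0.0002, -0.0, 0.3599, -0.622, 0.69]
```

View pics/c3.png

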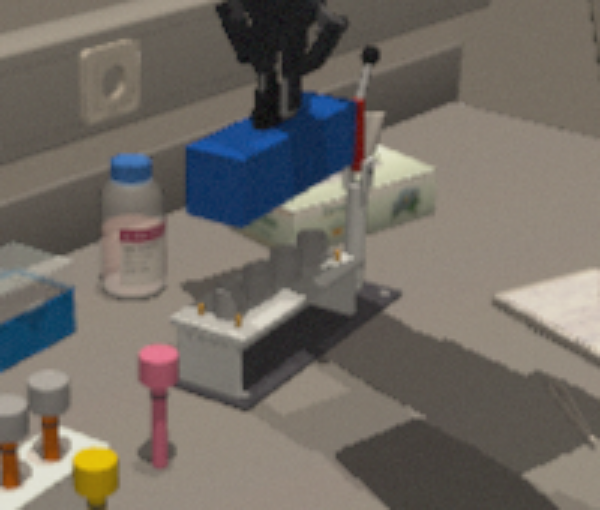

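The cover is lifted clear of the carrier and hangs level in the gripper. Four rings and the gold pins are visible below it.

Emit:
carry_out(series=[[0, 0, 0, 0.1, -0.15, 0, 1], [0, 0, 0, 0.2, -0.35, 0, 1], [0, 0, 0, 0.3, -0.5, 0, 1], [0, 0, 0, 0.36, -0.622, 0, 1], [0, 0, 0, 0.36, -0.622, 0.2, 1], [0, 0, 0, 0.36, -0.622, 0.4, 1], [0, 0, 0, 0.36, -0.622, 0.5, 1], [0, 0, 0, 0.36, -0.622, 0.6, 1]])

```text
clock: 11.35
eef_pos: [458.0, -49.7, 93.7]
tcp_rot: [-3.139, -0.001, 1.718]
contact_force: [-0.2, 0.5, -2.6]
opening: 0.174
grasp_force: 59.1
```

Emit:
carry_out(series=[[0, 0, 0, 0, 0, 0.03, 1], [0, 0, 0, 0, 0, 0.06, 1], [0, 0, 0, 0, 0, 0.075, 1], [0, 0, 0, 0, 0, 0.085, 1], [0, 0, 0, 0, 0, 0.085, 1], [0, 0, 0, 0, 0, 0.085, 1]])

```text
clock: 12.1
eef_pos: [459.3, -49.8, 74.6]
tcp_rot: [3.141, 0.0, 1.718]
contact_force: [-0.4, 0.3, -1.5]
opening: 0.175
grasp_force: 59.1
```

Emit:
carry_out(series=[[0, 0, 0, 0, 0, 0.004, 1], [0, 0, 0, 0, 0, 0.008, 1], [0, 0, 0, 0, 0, 0.01, 1], [0, 0, 0, 0, 0, 0.01, 1]])

```text
clock: 12.6
eef_pos: [459.2, -49.8, 73.2]
tcp_rot: [3.141, 0.0, 1.718]
contact_force: [-7.6, 0.9, 21.7]
opening: 0.171
grasp_force: 62.7
```

Emit:
carry_out(series=[[0, 0, 0, 0, 0, -0.008, -1], [0, 0, 0, 0, 0, -0.008, -1], [0, 0, 0, 0, 0, -0.008, -1], [0, 0, 0, 0, 0, -0.1, -1], [0, 0, 0, 0, 0, -0.3, -1], [0, 0, 0, 0, 0, -0.5, -1], [0, 0, 0, 0, 0, -0.7, -1], [0, 0, 0, 0, 0, -0.95, -1]])

```text
clock: 13.6
eef_pos: [458.2, -49.7, 310.3]
tcp_rot: [-3.14, -0.0, 1.718]
contact_force: [1.6, 0.6, -0.2]
opening: 1.005
grasp_force: 0.0
```

Emit:
carry_out(series=[[0, 0, 0, -0.2, 0.2, -0.05, -1], [0, 0, 0, -0.4, 0.4, -0.05, -1], [0, 0, 0, -0.49, 0.58, -0.05, -1], [0, 0, 0, -0.49, 0.6, -0.05, -1], [0, 0, 0, -0.49, 0.6, -0.05, -1], [0, 0, 0, -0.49, 0.6, -0.05, -1]])

```text
clock: 14.35
eef_pos: [624.3, -148.3, 321.8]
tcp_rot: [-3.141, -0.0, 1.718]
contact_force: [-0.8, -0.7, 0.3]
opening: 0.998
grasp_force: 0.0
```

Run:
```python
from h import *
r.grab_frame('wrist')
im,c=shot('wrist','w3.png'); s=r.sense(); print(np.round(s['eef_pos'],1),s['clock'])
np.savez('w3.npz',K=c['K'],pose=c['pose'])
cv2.imwrite('pics/w3c.png',cv2.cvtColor(cv2.resize(im[20:300,190:400],(600,800)) [:600],cv2.COLOR_RGB2BGR))
for k in range(4): print(np.round(proj(c,frame((626,-113),.146,(0,-75+50*k,100))),1))
g=cv2.cvtColor(im,cv2.COLOR_RGB2GRAY)
```

```text
[ 624.5 -148.4  322.3] 14.45
[289.6 214.5]
[289.8 174.8]
[290.  132.3]
[290.3  86.5]
```

View pics/w3c.png

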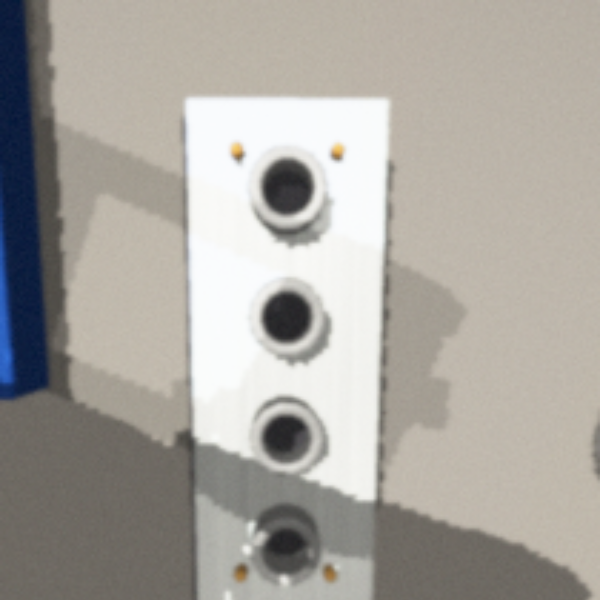

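Run:
```python
from h import *
c=dict(np.load('w3.npz'))
P=[];Q=[]
for (u,v),y in zip([(287.5,187),(287.5,317),(286,437)],[75,25,-25]): P.append(onz(c,190+u/2.857,20+v/2.857,99)[:2]);Q.append((0,y))
for (u,v),q in zip([(237,150),(338,150),(240,572),(330,572)],[(-21,92),(21,92),(-21,-92),(21,-92)]): P.append(onz(c,190+u/2.857,20+v/2.857,80)[:2]);Q.append(q)
P=np.array(P);Q=np.array(Q,float)
from scipy.optimize import least_squares
f=lambda x:(np.array([frame(x[:2],x[2],(*q,0))[:2] for q in Q])-P).ravel()
for idx in (slice(0,7),slice(0,3),slice(3,7)):
    g=lambda x:(np.array([frame(x[:2],x[2],(*q,0))[:2] for q in Q[idx]])-P[idx]).ravel()
    s=least_squares(g,[626,-113,.146]); print(s.x.round(3),np.round(s.fun,1))
# tamper heads: top silhouettes crop refine
c=r.get_calibration('top')
p=np.array([624.5,-148.4,322.3]);R=Ro.from_euler('xyz',[np.pi,0,1.718])
rows([(590,120,300,1.718)],p,R)
```

```text
[ 6.26288e+02 -1.11059e+02  1.46000e-01] [ 0.1  0.7 -0.2  0.4  0.2 -0.2 -0.5  1.  -0.   1.   0.1 -1.4  0.2 -1.4]
[ 6.26234e+02 -1.11329e+02  1.45000e-01] [ 0.   0.4 -0.2  0.1  0.2 -0.5]
[ 6.26324e+02 -1.10858e+02  1.45000e-01] [-0.4  1.2  0.   1.2  0.1 -1.2  0.2 -1.2]
[0.0, 0.0, 0.0, 1.0822, 0.021, 0.0892]
```

Emit:
carry_out(series=[[0, 0, 0, 0.24, 0, 0, -1], [0, 0, 0, 0.48, 0, 0, -1], [0, 0, 0, 0.72, 0, 0, -1], [0, 0, 0, 0.9, 0, 0, -1], [0, 0, 0, 0.9, 0, 0, -1]])

```text
clock: 15.08
eef_pos: [591.2, 76.5, 322.5]
tcp_rot: [3.141, -0.001, 1.722]
contact_force: [0.0, -0.3, 0.4]
opening: 0.999
grasp_force: 0.0
```

Emit:
carry_out(series=[[0, 0, 0, 0.24, 0, 0, -1], [0, 0, 0, 0.46, 0, 0, -1], [0, 0, 0, 0.55, 0.015, 0, -1], [0, 0, 0, 0.55, 0.015, 0, -1], [0, 0, 0, 0.55, 0.015, 0, -1], [0, 0, 0, 0.55, 0.015, 0, -1]])

```text
clock: 15.82
eef_pos: [576.3, 208.7, 321.8]
tcp_rot: [3.142, 0.0, 1.716]
contact_force: [-0.6, 0.3, -0.5]
opening: 0.998
grasp_force: 0.0
```

Run:
```python
from h import *
r.grab_frame('wrist')
im,c=shot('wrist','w4.png'); s=r.sense(); print(np.round(s['eef_pos'],1),s['clock'])
np.savez('w4.npz',K=c['K'],pose=c['pose'])
for d in r.silhouettes('wrist','tamper_0'):
    m=d['region']; print(round(d['score'],2),np.round(d['position'],1),m.sum(),np.round(im[m].mean(0)),np.round(onz(c,d['position'][1],d['position'][0],110)))
cv2.imwrite('pics/w4c.png',cv2.cvtColor(cv2.resize(im[0:270,130:490],(800,600)),cv2.COLOR_RGB2BGR))
```

```text
[576.2 209.  321.8] 15.925
0.93 [131.4 290.6] 715 [218. 217. 211.] [575. 270. 110.]
0.77 [163.8 368.5] 872 [ 69. 161.  83.] [670. 247. 110.]
0.63 [173.5 287. ] 713 [205. 204. 198.] [578. 222. 110.]
0.63 [245.5 254.8] 717 [168.  90. 107.] [551. 127. 110.]
0.57 [312.9 286. ] 2858 [142. 142. 139.] [604.  37. 110.]
0.56 [ 32.3 287.3] 1094 [214. 213. 210.] [556. 369. 110.]
```

View pics/w4c.png

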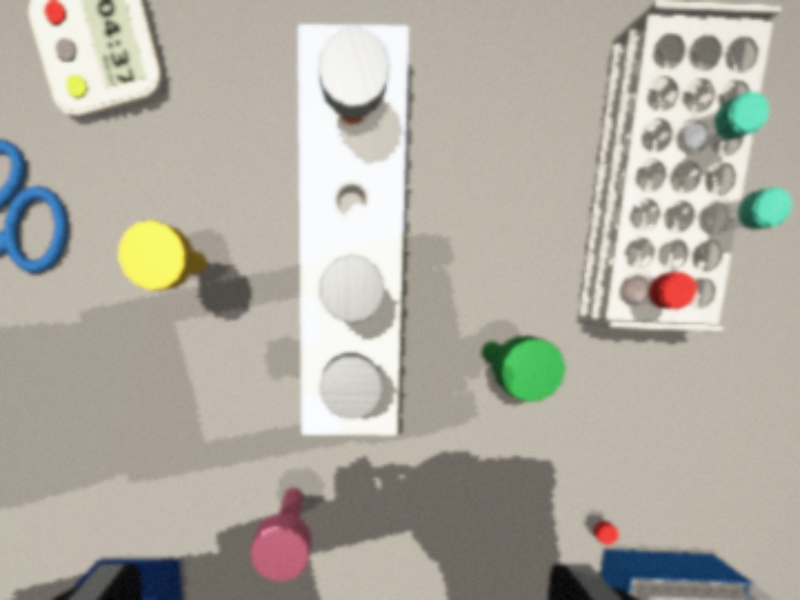

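The wrist view confirms three grey-headed tampers in the block, at crop (354,64), (351,284) and (350,384). The yellow (152,255), green (531,368) and pink (281,547) ones stand on the bench and are not meant.

Run:
```python
from h import *
from scipy.optimize import least_squares
c=dict(np.load('w4.npz')); f=lambda u,v,z:onz(c,130+u/2.222,v/2.222,z)
P=np.array([f(u,v,45)[:2] for u,v in [(298,25),(409,25),(303,434),(398,434)]]);Q=[(-30,115),(30,115),(-30,-115),(30,-115)]
s=least_squares(lambda x:(np.array([frame(x[:2],x[2],(*q,0))[:2] for q in Q])-P).ravel(),[570,295,.14]); print(s.x.round(3),np.round(s.fun,1))
print('hole1',f(351,199,45).round(1),frame(s.x[:2],s.x[2],(0,25,45)).round(1))
for (u,v),y in zip([(354,64),(351,286),(350,385)],[75,-25,-75]):
    h=f(u,v,116); hole=frame(s.x[:2],s.x[2],(0,y,116)); print('head',h.round(1),'off hole axis',(h-hole).round(1))
print('rings',[frame((626.3,-111.2),.1455,(0,y,0)).round(1).tolist() for y in (75,25,-25,-75)])
```

```text
[5.69098e+02 2.95914e+02 1.40000e-01] [ 0.5  0.2 -0.5 -0.3  0.3  0.2 -0.3 -0.1]
hole1 [564.8 321.   45. ] [565.6 320.7  45. ]
head [558. 371. 116.] off hole axis [-0.6  0.8  0. ]
head [571.2 272.5 116. ] off hole axis [-1.3  1.4  0. ]
head [578.  223.2 116. ] off hole axis [-1.5  1.5  0. ]
rings [[615.4, -37.0, 0.0], [622.7, -86.5, 0.0], [629.9, -135.9, 0.0], [637.2, -185.4, 0.0]]
```

Emit:
carry_out(series=[[0, 0, 0, 0.055, 0.015, 0.2, -1], [0, 0, 0, 0.055, 0.015, 0.4, -1], [0, 0, 0, 0.055, 0.015, 0.6, -1], [0, 0, 0, 0.055, 0.015, 0.75, -1], [0, 0, 0, 0.055, 0.015, 0.87, -1], [0, 0, 0, 0.055, 0.015, 0.926, -1], [0, 0, 0, 0.055, 0.015, 0.926, -1], [0, 0, 0, 0.055, 0.015, 0.926, -1]])

```text
clock: 16.98
eef_pos: [578.6, 224.6, 91.6]
tcp_rot: [3.14, -0.0, 1.718]
contact_force: [1.2, 0.2, 0.2]
opening: 1.002
grasp_force: 0.0
```

Emit:
carry_out(series=[[0, 0, 0, 0, 0, 0, 1], [0, 0, 0, 0, 0, 0, 1], [0, 0, 0, 0, 0, 0, 1], [0, 0, 0, 0, 0, 0, 1], [0, 0, 0, 0, 0, -0.05, 1], [0, 0, 0, 0, 0, -0.12, 1], [0, 0, 0, 0, 0, -0.22, 1], [0, 0, 0, 0, 0, -0.35, 1]], force=40)

```text
clock: 17.98
eef_pos: [577.4, 224.2, 179.2]
tcp_rot: [-3.141, 0.0, 1.718]
contact_force: [0.6, -0.2, -0.4]
opening: 0.383
grasp_force: 39.9
```

Emit:
carry_out(series=[[0, 0, 0, 0, 0, -0.2, 1], [0, 0, 0, 0, 0, -0.25, 1], [0, 0, 0, 0, 0, -0.25, 1], [0, 0, 0, 0, 0, -0.25, 1]])

```text
clock: 18.48
eef_pos: [576.8, 224.0, 238.9]
tcp_rot: [-3.139, 0.0, 1.718]
contact_force: [-0.5, 0.6, -1.8]
opening: 0.385
grasp_force: 40.0
```

Run:
```python
from h import *
im,c=shot('scene'); p,R=cur(); print(p.round(1))
u=proj(c,p).round().astype(int); print(u)
# expected seat/end if perfectly upright
for z in (1,-84): print(proj(c,p+[0,0,z-0]).round(1))
h=cv2.cvtColor(im,cv2.COLOR_RGB2HSV); m=cv2.inRange(h,(3,150,60),(16,255,255)); m[u[1]+70:]=0; m[:u[1]-20]=0; m[:,:u[0]-25]=0;m[:,u[0]+25:]=0
for row in np.unique(np.nonzero(m)[0]): 
    x=np.nonzero(m[row])[0]; print(row,x.min(),x.max(),end='; ')
x0,y0=u[0]-50,u[1]-60
cv2.imwrite('pics/c5.png',cv2.cvtColor(cv2.resize(im[y0:y0+150,x0:x0+120],(480,600),interpolation=cv2.INTER_CUBIC),cv2.COLOR_RGB2BGR)); print(x0,y0)
rows([frame((626.3,-111.2),.1455,(0,-75,230)).tolist()+[1.7163]])
```

```text
[576.7 224.  238.7]
[213 179]
[213.1 178.8]
[214.8 211.8]
183 211 216; 184 211 216; 185 212 215; 187 212 215; 188 212 216; 189 212 216; 190 212 216; 191 212 216; 192 212 216; 193 212 216; 194 212 216; 195 212 216; 196 212 216; 197 212 216; 198 212 216; 199 212 216; 200 212 216; 201 213 216; 202 213 217; 203 213 217; 204 212 217; 205 213 217; 206 213 217; 207 213 217; 208 213 217; 209 213 217; 210 213 217; 211 213 217; 212 213 217; 220 196 196; 222 194 194; 248 200 205; 163 119
[-0.0008, 0.0002, 0.0005, -1.6552, -0.0008, 0.0357]
```

View pics/c5.png

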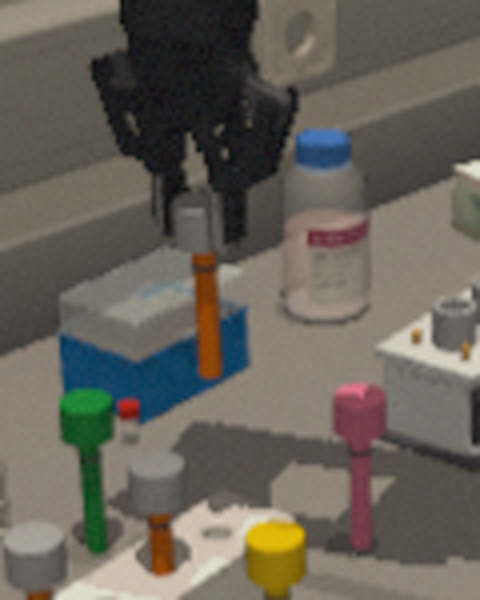

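The tamper hangs plumb: its handle centre is at columns 213.5 to 215, against a predicted 213.1 to 214.8. I take it to the ring at y = -25.

Emit:
carry_out(series=[[0, 0, 0, -0.15, 0, 0, 1], [0, 0, 0, -0.35, 0, 0, 1], [0, 0, 0, -0.55, 0, 0, 1], [0, 0, 0, -0.75, 0, 0, 1], [0, 0, 0, -0.9, 0, 0, 1], [0, 0, 0, -0.9, 0, 0, 1]])

```text
clock: 19.27
eef_pos: [610.2, -0.7, 238.7]
tcp_rot: [-3.139, 0.0, 1.715]
contact_force: [-0.3, -0.2, -0.4]
opening: 0.381
grasp_force: 40.0
```

Emit:
carry_out(series=[[0, 0, 0, -0.2, 0, 0, 1], [0, 0, 0, -0.4, 0, 0, 1], [0, 0, 0, -0.52, 0.003, 0, 1], [0, 0, 0, -0.555, 0.003, 0, 1], [0, 0, 0, -0.555, 0.003, 0, 1], [0, 0, 0, -0.555, 0.003, 0, 1], [0, 0, 0, -0.555, 0.003, 0, 1]])

```text
clock: 20.15
eef_pos: [631.7, -134.2, 240.3]
tcp_rot: [-3.142, -0.0, 1.719]
contact_force: [-0.1, -0.1, -2.0]
opening: 0.384
grasp_force: 40.0
```

Run:
```python
from h import *
p,R=cur(); print(p.round(1)); t=frame((626.3,-111.2),.1455,(0,-25,200))
rows([t.tolist()+[1.7163]])
im,c=shot('scene'); e=proj(c,p+[0,0,-84]); s=proj(c,p); print(s.round(1),e.round(1))
h=cv2.cvtColor(im,cv2.COLOR_RGB2HSV); m=cv2.inRange(h,(3,150,60),(16,255,255))
for row in range(int(s[1])+2,int(e[1])+4):
    x=np.nonzero(m[row,int(e[0])-15:int(e[0])+15])[0]+int(e[0])-15
    if len(x): print(row,x.min(),x.max(),end='; ')
```

```text
[ 631.7 -134.2  240.3]
[-0.0, -0.0001, 0.0009, -0.0059, -0.008, 0.1612]
[295.4 137.3] [294.6 165. ]
140 294 297; 141 294 297; 142 294 297; 143 294 296; 144 294 297; 145 294 297; 146 294 297; 147 294 297; 148 293 297; 149 293 297; 150 293 297; 151 293 297; 152 293 297; 153 293 297; 154 293 296; 155 293 296; 156 293 296; 157 293 297; 158 294 296; 159 293 296; 160 293 296; 161 293 296; 162 293 296; 163 293 296; 164 293 296; 165 294 296;
```

Emit:
carry_out(series=[[0, 0, 0, -0.006, -0.008, 0, 1], [0, 0, 0, -0.006, -0.008, 0.08, 1], [0, 0, 0, -0.006, -0.008, 0.16, 1], [0, 0, 0, -0.006, -0.008, 0.2, 1], [0, 0, 0, -0.006, -0.008, 0.22, 1], [0, 0, 0, -0.006, -0.008, 0.24, 1], [0, 0, 0, -0.006, -0.008, 0.26, 1], [0, 0, 0, -0.006, -0.008, 0.28, 1]])

```text
clock: 21.2
eef_pos: [630.2, -137.2, 170.3]
tcp_rot: [3.141, 0.0, 1.718]
contact_force: [-0.5, -0.6, -1.5]
opening: 0.384
grasp_force: 40.0
```

Emit:
carry_out(series=[[0, 0, 0, 0, 0, 0.04, 1], [0, 0, 0, 0, 0, 0.08, 1], [0, 0, 0, 0, 0, 0.12, 1], [0, 0, 0, 0, 0, 0.16, 1], [0, 0, 0, 0, 0, 0.2, 1], [0, 0, 0, 0, 0, 0.23, 1], [0, 0, 0, 0, 0, 0.25, 1], [0, 0, 0, 0, 0, 0.26, 1]])

```text
clock: 22.2
eef_pos: [629.9, -137.1, 105.0]
tcp_rot: [-3.141, -0.0, 1.718]
contact_force: [-0.5, 1.6, -0.5]
opening: 0.382
grasp_force: 40.0
```

Emit:
carry_out(series=[[0, 0, 0, 0, 0, 0.004, 1], [0, 0, 0, 0, 0, 0.008, 1], [0, 0, 0, 0, 0, 0.012, 1], [0, 0, 0, 0, 0, 0.012, 1]])

```text
clock: 22.7
eef_pos: [630.1, -137.1, 102.4]
tcp_rot: [3.141, -0.0, 1.718]
contact_force: [-0.1, 1.2, 0.6]
opening: 0.381
grasp_force: 40.0
```

Emit:
carry_out(series=[[0, 0, 0, 0, 0, 0, -1], [0, 0, 0, 0, 0, 0, -1], [0, 0, 0, 0, 0, 0, -1], [0, 0, 0, 0, 0, -0.1, -1], [0, 0, 0, 0, 0, -0.3, -1], [0, 0, 0, 0, 0, -0.5, -1], [0, 0, 0, 0.2, 0, -0.55, -1], [0, 0, 0, 0.4, 0, -0.55, -1]])

```text
clock: 23.7
eef_pos: [616.0, -37.7, 241.8]
tcp_rot: [3.138, 0.001, 1.716]
contact_force: [-0.1, 0.1, -0.7]
opening: 1.004
grasp_force: 0.0
```

Emit:
carry_out(series=[[0, 0, 0, 0.24, 0, 0, -1], [0, 0, 0, 0.48, 0, 0, -1], [0, 0, 0, 0.72, 0, 0, -1], [0, 0, 0, 0.92, 0, 0, -1], [0, 0, 0, 0.92, 0, 0, -1]])

```text
clock: 24.32
eef_pos: [580.9, 192.4, 239.8]
tcp_rot: [3.141, -0.001, 1.722]
contact_force: [-0.5, -0.5, 0.2]
opening: 1.002
grasp_force: 0.0
```

Run:
```python
from h import *
rows([(571.2,272.5,240,1.718),(571.2,272.5,90.5,1.718)])
im,c=shot('wrist','w6.png'); print(r.sense()['clock'])
for d in r.silhouettes('wrist','tamper_0'):
    m=d['region']; print(round(d['score'],2),np.round(d['position'],1),np.round(im[m].mean(0)),np.round(onz(c,d['position'][1],d['position'][0],112)))
im2,c2=shot('scene'); cv2.imwrite('pics/c6.png',cv2.cvtColor(cv2.resize(im2[140:310,150:370],(776,600)),cv2.COLOR_RGB2BGR))
```

```text
[0.0001, -0.0002, 0.0012, 0.3227, 0.0098, -0.0004]
[0.0001, -0.0002, 0.0012, 0.3223, 0.0096, 0.5976]
24.375
0.94 [156.4 389.8] [ 61. 153.  75.] [667. 246. 112.]
0.87 [109.3 288.1] [224. 223. 219.] [572. 272. 112.]
0.86 [  4.6 287.6] [77. 59. 49.] [560. 349. 112.]
0.71 [258.5 246.7] [153.  81.  97.] [554. 130. 112.]
0.71 [ 90.  171.8] [207. 200.  81.] [474. 273. 112.]
0.47 [ 88.1 283.2] [230. 230. 228.] [566. 288. 112.]
0.31 [324.5 287.6] [77. 77. 75.] [604.  63. 112.]
```

View pics/c6.png

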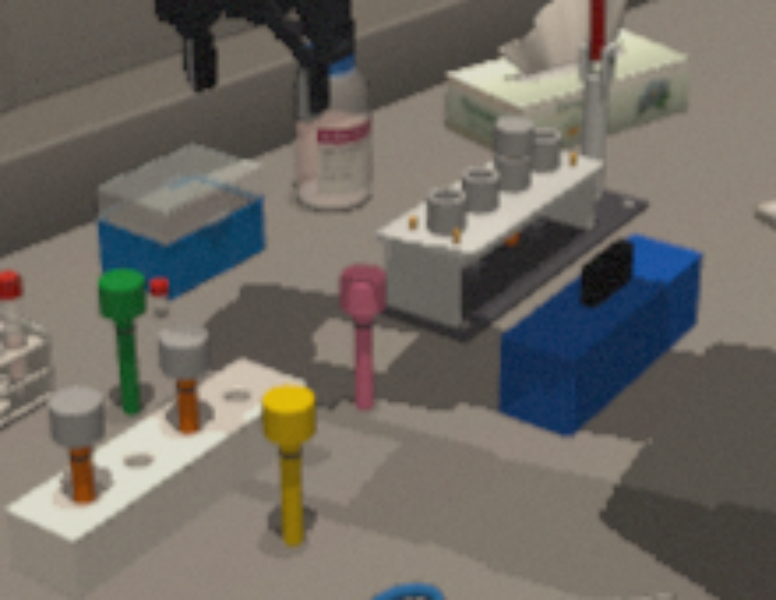

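The first tamper hangs with its head on its ring (crop 513,140). The cover stands upright on the bench. On to the second tamper.

Emit:
carry_out(series=[[0, 0, 0, 0.22, 0.01, 0, -1], [0, 0, 0, 0.322, 0.01, 0.1, -1], [0, 0, 0, 0.322, 0.01, 0.3, -1], [0, 0, 0, 0.322, 0.01, 0.45, -1], [0, 0, 0, 0.322, 0.01, 0.55, -1], [0, 0, 0, 0.322, 0.01, 0.597, -1], [0, 0, 0, 0.322, 0.01, 0.597, -1], [0, 0, 0, 0.322, 0.01, 0.597, -1]])

```text
clock: 25.48
eef_pos: [573.2, 269.2, 91.8]
tcp_rot: [3.14, -0.0, 1.717]
contact_force: [-1.1, -0.0, 1.0]
opening: 0.999
grasp_force: 0.0
```

Emit:
carry_out(series=[[0, 0, 0, 0, 0, 0, 1], [0, 0, 0, 0, 0, 0, 1], [0, 0, 0, 0, 0, 0, 1], [0, 0, 0, 0, 0, 0, 1], [0, 0, 0, 0, 0, -0.05, 1], [0, 0, 0, 0, 0, -0.12, 1], [0, 0, 0, 0, 0, -0.22, 1], [0, 0, 0, 0, 0, -0.35, 1]])

```text
clock: 26.48
eef_pos: [572.1, 269.2, 179.5]
tcp_rot: [-3.141, 0.0, 1.718]
contact_force: [0.9, -0.1, -0.4]
opening: 0.382
grasp_force: 40.1
```

Emit:
carry_out(series=[[0, 0, 0, 0, 0, -0.2, 1], [0, 0, 0, -0.1, 0, -0.25, 1], [0, 0, 0, -0.3, 0, -0.25, 1], [0, 0, 0, -0.5, 0, -0.25, 1], [0, 0, 0, -0.7, 0, -0.25, 1], [0, 0, 0, -0.9, 0, -0.25, 1], [0, 0, 0, -0.9, 0, -0.25, 1]])

```text
clock: 27.35
eef_pos: [605.8, 43.6, 241.8]
tcp_rot: [3.14, 0.001, 1.714]
contact_force: [0.5, 0.3, -0.5]
opening: 0.383
grasp_force: 40.1
```

```bash
cat >> h.py <<'E'
def hang(y):
    p,R=cur(); print(p.round(1)); t=frame((626.3,-111.2),.1455,(0,y,p[2]))
    rows([t.tolist()+[1.718]])
    im,c=shot('scene'); e=proj(c,p+[0,0,-84]); s=proj(c,p); print('exp',s.round(1),e.round(1))
    h=cv2.cvtColor(im,cv2.COLOR_RGB2HSV); m=cv2.inRange(h,(3,150,60),(16,255,255))
    for row in range(int(s[1])+2,int(e[1])+4):
        x=np.nonzero(m[row,int(e[0])-15:int(e[0])+15])[0]+int(e[0])-15
        if len(x): print(row,x.mean().round(1),end='; ')
E
python3 -c "
from h import *
hang(25)"
```

```text
[605.8  43.6 241.8]
[0.0004, 0.0003, -0.0012, -0.5245, -0.0074, 0.0005]
exp [258.5 154.9] [258.7 184.9]
159 258.0; 160 257.5; 161 257.5; 162 256.5; 163 258.0; 164 258.0; 165 258.0; 166 258.0; 167 258.0; 168 258.0; 169 257.5; 170 258.0; 171 258.0; 172 258.0; 173 258.0; 174 258.0; 175 258.0; 176 258.0; 177 258.0; 178 258.0; 179 258.0; 180 258.0; 181 258.0; 182 258.0; 183 258.0; 184 258.0; 185 258.0; 186 258.0;
```

Emit:
carry_out(series=[[0, 0, 0, -0.2, 0, 0, 1], [0, 0, 0, -0.4, -0.007, 0, 1], [0, 0, 0, -0.5, -0.007, 0, 1], [0, 0, 0, -0.535, -0.007, 0, 1], [0, 0, 0, -0.535, -0.007, 0, 1], [0, 0, 0, -0.535, -0.007, 0, 1], [0, 0, 0, -0.535, -0.007, 0.05, 1], [0, 0, 0, -0.535, -0.007, 0.1, 1]])

```text
clock: 28.4
eef_pos: [622.8, -85.2, 214.4]
tcp_rot: [-3.141, -0.0, 1.719]
contact_force: [0.2, 0.5, -1.2]
opening: 0.386
grasp_force: 40.1
```

```bash
python3 -c "
from h import *
hang(25)"
```

```text
[622.8 -85.2 214.4]
[-0.0001, -0.0001, 0.0002, -0.0049, -0.0014, -0.0]
exp [286.3 151. ] [285.7 178.8]
154 285.5; 155 285.5; 156 285.5; 157 284.0; 158 285.0; 159 285.0; 160 285.0; 161 285.0; 162 285.0; 163 285.5; 164 285.0; 165 285.0; 166 285.5; 167 285.5; 168 285.5; 169 285.0; 170 285.0; 171 285.0; 172 285.0; 173 285.0; 174 285.0; 175 285.0; 176 285.0; 177 285.0; 178 285.0; 179 285.0; 180 285.5;
```

Emit:
carry_out(series=[[0, 0, 0, -0.006, 0, 0, 1], [0, 0, 0, -0.006, 0, 0, 1], [0, 0, 0, -0.006, 0, 0, 1], [0, 0, 0, -0.006, 0, 0, 1]])

```text
clock: 28.95
eef_pos: [623.5, -87.4, 215.8]
tcp_rot: [3.141, 0.0, 1.718]
contact_force: [-0.4, -0.2, -1.5]
opening: 0.384
grasp_force: 40.1
```

Emit:
carry_out(series=[[0, 0, 0, -0.006, 0, 0.03, 1], [0, 0, 0, -0.006, 0, 0.07, 1], [0, 0, 0, -0.006, 0, 0.09, 1], [0, 0, 0, -0.006, 0, 0.11, 1], [0, 0, 0, -0.006, 0, 0.13, 1], [0, 0, 0, -0.006, 0, 0.15, 1], [0, 0, 0, -0.006, 0, 0.17, 1], [0, 0, 0, -0.006, 0, 0.19, 1]])

```text
clock: 29.95
eef_pos: [623.6, -88.8, 167.7]
tcp_rot: [3.142, -0.0, 1.718]
contact_force: [0.1, -0.8, -0.9]
opening: 0.383
grasp_force: 40.1
```

Emit:
carry_out(series=[[0, 0, 0, 0, 0, 0.04, 1], [0, 0, 0, 0, 0, 0.08, 1], [0, 0, 0, 0, 0, 0.12, 1], [0, 0, 0, 0, 0, 0.16, 1], [0, 0, 0, 0, 0, 0.2, 1], [0, 0, 0, 0, 0, 0.23, 1], [0, 0, 0, 0, 0, 0.25, 1], [0, 0, 0, 0, 0, 0.258, 1]])

```text
clock: 30.95
eef_pos: [623.5, -88.9, 103.2]
tcp_rot: [-3.141, -0.0, 1.718]
contact_force: [0.1, -0.8, -1.2]
opening: 0.384
grasp_force: 40.1
```

Emit:
carry_out(series=[[0, 0, 0, 0, 0, 0.002, 1], [0, 0, 0, 0, 0, 0.003, 1], [0, 0, 0, 0, 0, 0.003, -1], [0, 0, 0, 0, 0, 0.003, -1], [0, 0, 0, 0, 0, 0.003, -1], [0, 0, 0, 0, 0, -0.15, -1], [0, 0, 0, 0, 0, -0.35, -1], [0, 0, 0, 0, 0, -0.55, -1]])

```text
clock: 31.95
eef_pos: [623.3, -88.8, 242.4]
tcp_rot: [-3.141, -0.0, 1.718]
contact_force: [0.0, -0.4, -1.0]
opening: 1.003
grasp_force: 0.0
```

Emit:
carry_out(series=[[0, 0, 0, 0.24, 0, 0, -1], [0, 0, 0, 0.48, 0, 0, -1], [0, 0, 0, 0.72, 0, 0, -1], [0, 0, 0, 0.96, 0, 0, -1], [0, 0, 0, 0.96, 0, 0, -1]])

```text
clock: 32.58
eef_pos: [587.6, 152.3, 241.1]
tcp_rot: [3.141, -0.001, 1.722]
contact_force: [-0.9, -1.0, 0.3]
opening: 1.003
grasp_force: 0.0
```

Emit:
carry_out(series=[[0, 0, 0, 0.2, 0, 0, -1], [0, 0, 0, 0.4, 0, 0, -1], [0, 0, 0, 0.45, 0, 0, -1], [0, 0, 0, 0.45, 0, 0, -1], [0, 0, 0, 0.45, 0, 0, -1], [0, 0, 0, 0.45, 0, 0, -1]])

```text
clock: 33.33
eef_pos: [572.3, 258.5, 241.1]
tcp_rot: [-3.142, 0.0, 1.716]
contact_force: [-0.1, -0.5, -0.2]
opening: 1.002
grasp_force: 0.0
```

Run:
```python
from h import *
r.grab_frame('wrist'); im,c=shot('wrist','w7.png'); print(cur()[0].round(1),r.sense()['clock'])
for d in r.silhouettes('wrist','tamper_0'):
    m=d['region']; print(round(d['score'],2),np.round(d['position'],1),np.round(im[m].mean(0)),np.round(onz(c,d['position'][1],d['position'][0],112)))
rows([(558,371,240,1.718),(558,371,90.5,1.718)])
im2,c2=shot('scene'); a=im2[150:240,200:370]
cv2.imwrite('pics/c7.png',cv2.cvtColor(np.hstack([cv2.resize(a,(480,300)),cv2.resize(im[:210,180:400],(314,300))]),cv2.COLOR_RGB2BGR))
```

```text
[572.2 258.9 241.1] 33.425
0.89 [315.4 249.2] [150.  84. 100.] [554. 134. 112.]
0.71 [224.7 381.2] [36. 93. 45.] [666. 249. 112.]
0.61 [ 64.9 285.5] [229. 229. 226.] [557. 372. 112.]
[0.0, 0.0, -0.0003, 0.451, 0.0093, 0.0044]
[0.0, 0.0, -0.0003, 0.4511, 0.0093, 0.6024]
```

View pics/c7.png

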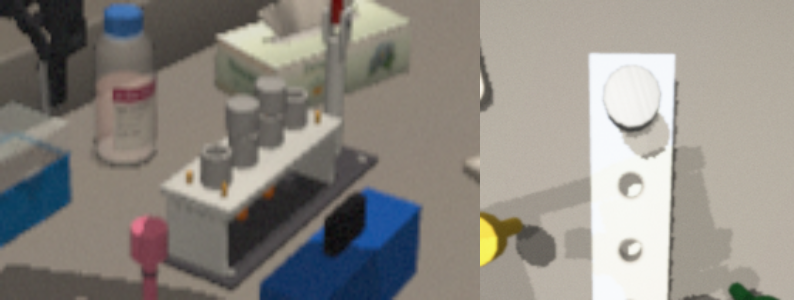

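Two tampers are seated on their rings and the last one stands in the block. I go for it now.

Emit:
carry_out(series=[[0, 0, 0, 0.22, 0.009, 0, -1], [0, 0, 0, 0.42, 0.009, 0.05, -1], [0, 0, 0, 0.453, 0.009, 0.25, -1], [0, 0, 0, 0.453, 0.009, 0.45, -1], [0, 0, 0, 0.453, 0.009, 0.55, -1], [0, 0, 0, 0.453, 0.009, 0.602, -1], [0, 0, 0, 0.453, 0.009, 0.602, -1], [0, 0, 0, 0.453, 0.009, 0.602, -1]])

```text
clock: 34.52
eef_pos: [558.4, 372.7, 92.0]
tcp_rot: [3.14, -0.001, 1.718]
contact_force: [-0.2, -0.3, 0.1]
opening: 0.999
grasp_force: 0.0
```

Emit:
carry_out(series=[[0, 0, 0, 0, 0, 0, 1], [0, 0, 0, 0, 0, 0, 1], [0, 0, 0, 0, 0, 0, 1], [0, 0, 0, 0, 0, 0, 1], [0, 0, 0, 0, 0, -0.05, 1], [0, 0, 0, 0, 0, -0.12, 1], [0, 0, 0, 0, 0, -0.22, 1], [0, 0, 0, 0, 0, -0.35, 1]])

```text
clock: 35.52
eef_pos: [557.3, 372.0, 179.4]
tcp_rot: [-3.141, 0.0, 1.718]
contact_force: [0.2, -1.2, -1.3]
opening: 0.385
grasp_force: 40.1
```

Emit:
carry_out(series=[[0, 0, 0, 0, 0, -0.2, 1], [0, 0, 0, -0.1, 0, -0.25, 1], [0, 0, 0, -0.3, 0, -0.25, 1], [0, 0, 0, -0.5, 0, -0.25, 1], [0, 0, 0, -0.7, 0, -0.25, 1], [0, 0, 0, -0.9, 0, -0.25, 1], [0, 0, 0, -0.9, 0, -0.25, 1]])

```text
clock: 36.4
eef_pos: [590.3, 145.7, 240.6]
tcp_rot: [-3.141, 0.001, 1.714]
contact_force: [0.6, -0.7, -0.8]
opening: 0.38
grasp_force: 40.1
```

Emit:
carry_out(series=[[0, 0, 0, -0.2, 0, 0, 1], [0, 0, 0, -0.4, 0, 0, 1], [0, 0, 0, -0.6, 0, 0, 1], [0, 0, 0, -0.7, 0, 0, 1], [0, 0, 0, -0.7, 0, 0, 1], [0, 0, 0, -0.7, 0, 0, 1]])

```text
clock: 37.15
eef_pos: [615.8, -22.6, 240.4]
tcp_rot: [-3.141, -0.001, 1.718]
contact_force: [-0.5, 0.3, -1.3]
opening: 0.379
grasp_force: 40.1
```

```bash
python3 -c "
from h import *
hang(75)"
```

```text
[615.8 -22.6 240.4]
[-0.0001, -0.0002, -0.0, -0.0567, -0.0099, -0.0]
exp [273.  148.2] [272.8 177.2]
151 272.5; 152 273.0; 153 272.5; 154 273.0; 155 273.0; 156 273.0; 157 273.0; 158 273.0; 159 273.0; 160 273.0; 161 273.0; 162 273.0; 163 273.0; 164 272.5; 165 272.5; 166 273.0; 167 273.0; 168 273.0; 169 273.0; 170 273.0; 171 273.0; 172 273.0; 173 273.0; 174 273.0; 175 273.0; 176 273.0; 177 273.0; 178 273.0;
```

Emit:
carry_out(series=[[0, 0, 0, -0.03, -0.009, 0, 1], [0, 0, 0, -0.056, -0.009, 0, 1], [0, 0, 0, -0.056, -0.009, 0.05, 1], [0, 0, 0, -0.056, -0.009, 0.1, 1], [0, 0, 0, -0.056, -0.009, 0.12, 1], [0, 0, 0, -0.056, -0.009, 0.12, 1], [0, 0, 0, -0.056, -0.009, 0.12, 1], [0, 0, 0, -0.056, -0.009, 0.12, 1]])

```text
clock: 38.2
eef_pos: [616.2, -37.6, 211.0]
tcp_rot: [3.141, 0.0, 1.718]
contact_force: [-0.1, 0.3, -0.0]
opening: 0.385
grasp_force: 40.1
```

Emit:
carry_out(series=[[0, 0, 0, 0, -0.002, 0.05, 1], [0, 0, 0, 0, -0.002, 0.07, 1], [0, 0, 0, 0, -0.002, 0.09, 1], [0, 0, 0, 0, -0.002, 0.11, 1], [0, 0, 0, 0, -0.002, 0.13, 1], [0, 0, 0, 0, -0.002, 0.15, 1], [0, 0, 0, 0, -0.002, 0.17, 1], [0, 0, 0, 0, -0.002, 0.17, 1]])

```text
clock: 39.2
eef_pos: [615.2, -37.7, 167.5]
tcp_rot: [-3.141, -0.0, 1.718]
contact_force: [-0.3, -0.2, -2.3]
opening: 0.389
grasp_force: 40.1
```

Emit:
carry_out(series=[[0, 0, 0, 0, 0, 0.04, 1], [0, 0, 0, 0, 0, 0.08, 1], [0, 0, 0, 0, 0, 0.12, 1], [0, 0, 0, 0, 0, 0.16, 1], [0, 0, 0, 0, 0, 0.2, 1], [0, 0, 0, 0, 0, 0.23, 1], [0, 0, 0, 0, 0, 0.25, 1], [0, 0, 0, 0, 0, 0.258, 1]])

```text
clock: 40.2
eef_pos: [615.4, -37.7, 103.3]
tcp_rot: [-3.141, -0.0, 1.718]
contact_force: [0.1, -0.0, -1.8]
opening: 0.381
grasp_force: 40.1
```

Emit:
carry_out(series=[[0, 0, 0, 0, 0, 0.002, 1], [0, 0, 0, 0, 0, 0.003, 1], [0, 0, 0, 0, 0, 0.003, -1], [0, 0, 0, 0, 0, 0.003, -1], [0, 0, 0, 0, 0, 0.003, -1], [0, 0, 0, 0, 0, -0.15, -1], [0, 0, 0, 0, 0, -0.35, -1], [0, 0, 0, 0, 0, -0.55, -1]])

```text
clock: 41.2
eef_pos: [615.3, -37.7, 242.5]
tcp_rot: [-3.141, -0.0, 1.718]
contact_force: [1.2, 0.1, -0.4]
opening: 0.998
grasp_force: 0.0
```

Emit:
carry_out(series=[[0, 0, 0, -0.1, -0.2, -0.2, -1], [0, 0, 0, -0.19, -0.4, -0.28, -1], [0, 0, 0, -0.19, -0.6, -0.28, -1], [0, 0, 0, -0.19, -0.654, -0.28, -1], [0, 0, 0, -0.19, -0.654, -0.28, -1], [0, 0, 0, -0.19, -0.654, -0.28, -1], [0, 0, 0, -0.19, -0.654, -0.28, -1]])

```text
clock: 42.08
eef_pos: [461.7, -108.4, 310.6]
tcp_rot: [-3.141, -0.0, 1.719]
contact_force: [0.7, 0.4, 0.9]
opening: 1.004
grasp_force: 0.0
```

Run:
```python
from h import *
r.grab_frame('wrist'); im,c=shot('wrist','w8.png'); print(cur()[0].round(1),r.sense()['clock'])
np.savez('w8.npz',K=c['K'],pose=c['pose'])
print(wcover(im,c,66))
im2,c2=shot('scene'); a=im2[150:240,200:370]
cv2.imwrite('pics/c8.png',cv2.cvtColor(np.hstack([cv2.resize(a,(396,300)),cv2.resize(im,(400,300))]),cv2.COLOR_RGB2BGR))
```

```text
[ 461.3 -108.4  310.6] 42.175
((459.43182373046875, -45.050933837890625), (61.67534637451172, 201.4613800048828), 8.38240909576416)
```

View pics/c8.png

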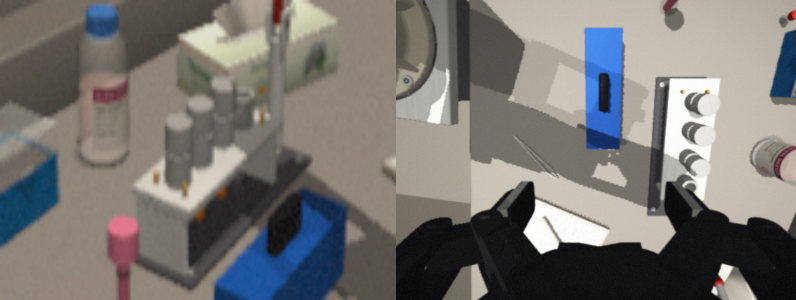

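All three tampers sit with their heads on the rings, and the cover still stands where I put it, at (459.4, -45.1). I fetch it now.

Emit:
carry_out(series=[[0, 0, 0, 0.2, 0.03, 0.1, -1], [0, 0, 0, 0.252, 0.03, 0.3, -1], [0, 0, 0, 0.252, 0.03, 0.5, -1], [0, 0, 0, 0.252, 0.03, 0.7, -1], [0, 0, 0, 0.252, 0.03, 0.85, -1], [0, 0, 0, 0.252, 0.03, 0.92, -1], [0, 0, 0, 0.252, 0.03, 0.948, -1], [0, 0, 0, 0.252, 0.03, 0.948, -1]])

```text
clock: 43.22
eef_pos: [459.1, -45.2, 74.0]
tcp_rot: [-3.141, -0.0, 1.718]
contact_force: [-0.8, -0.8, 0.3]
opening: 0.999
grasp_force: 0.0
```

Emit:
carry_out(series=[[0, 0, 0, 0, 0, 0, -1], [0, 0, 0, 0, 0, 0, 1], [0, 0, 0, 0, 0, 0, 1], [0, 0, 0, 0, 0, 0, 1], [0, 0, 0, 0, 0, 0, 1], [0, 0, 0, 0, 0, 0, 1], [0, 0, 0, 0, 0, 0, 1]], force=60)

```text
clock: 44.1
eef_pos: [458.8, -45.3, 74.2]
tcp_rot: [-3.141, -0.0, 1.718]
contact_force: [-1.8, 0.4, 6.1]
opening: 0.172
grasp_force: 58.8
```

Emit:
carry_out(series=[[0, 0, 0, 0, 0, -0.05, 1], [0, 0, 0, 0, 0, -0.2, 1], [0, 0, 0, 0, 0, -0.4, 1], [0, 0, 0, 0, 0, -0.6, 1], [0, 0, 0, 0, 0, -0.7, 1], [0, 0, 0, 0, 0, -0.7, 1], [0, 0, 0, 0, 0, -0.7, 1]])

```text
clock: 44.98
eef_pos: [458.0, -45.1, 248.0]
tcp_rot: [-3.14, -0.0, 1.718]
contact_force: [-0.1, 0.1, -2.2]
opening: 0.175
grasp_force: 59.1
```

Run:
```python
from h import *
p,R=cur(); s=r.sense(); print(p.round(1),s['tcp_rot'],s['opening'])
r.grab_frame('wrist'); im,c=shot('wrist','w9.png'); print(wcover(im,c,p[2]-8))
rows([(626.3,-111.2,p[2],1.7163)])
```

```text
[458.  -45.1 248. ] [-3.14009436e+00 -4.29891261e-04  1.71791628e+00] 0.17466107772271713
((451.8466796875, -1.9430198669433594), (60.69818878173828, 114.94010925292969), 8.490084648132324)
[-0.0009, -0.0002, 0.0005, -0.3601, 0.6277, -0.0038]
```

Emit:
carry_out(series=[[0, 0, 0, -0.1, 0.15, 0, 1], [0, 0, 0, -0.2, 0.35, 0, 1], [0, 0, 0, -0.3, 0.5, 0, 1], [0, 0, 0, -0.36, 0.6, 0, 1], [0, 0, 0, -0.36, 0.628, 0, 1], [0, 0, 0, -0.36, 0.628, 0, 1], [0, 0, 0, -0.36, 0.628, 0, 1], [0, 0, 0, -0.36, 0.628, 0, 1]])

```text
clock: 46.08
eef_pos: [626.7, -110.9, 249.2]
tcp_rot: [-3.142, -0.0, 1.718]
contact_force: [-0.0, -0.5, -1.9]
opening: 0.174
grasp_force: 59.3
```

Run:
```python
from h import *
r.grab_frame('top'); r.grab_frame('top')
p,R=cur(); print(p.round(1)); rows([(626.3,-111.2,p[2],1.7163)])
im,c=shot('scene'); cv2.imwrite('pics/c10.png',cv2.cvtColor(cv2.resize(im[100:260,220:390],(638,600)),cv2.COLOR_RGB2BGR))
```

```text
[ 627.  -111.   249.4]
[0.0001, 0.0, 0.0006, -0.0002, -0.003, -0.0]
```

View pics/c10.png

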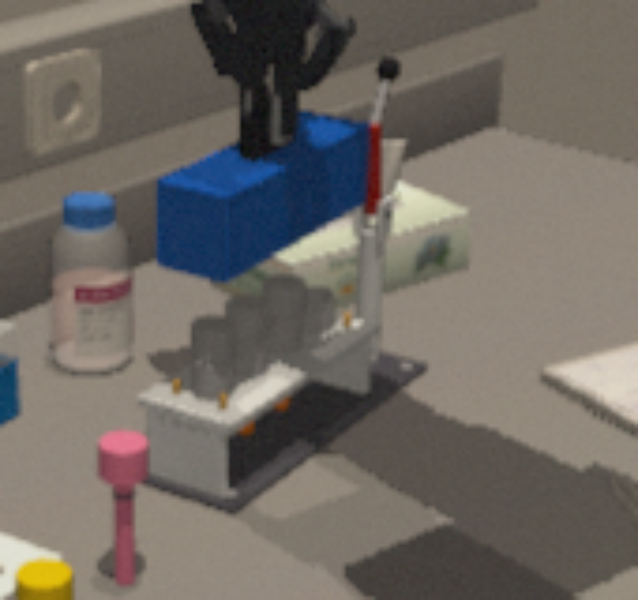

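The cover hangs level and centred above the carrier with the three tampers below it. I lower it.

Emit:
carry_out(series=[[0, 0, 0, 0, -0.003, 0.05, 1], [0, 0, 0, 0, -0.003, 0.11, 1], [0, 0, 0, 0, -0.003, 0.17, 1], [0, 0, 0, 0, -0.003, 0.22, 1], [0, 0, 0, 0, -0.003, 0.27, 1], [0, 0, 0, 0, -0.003, 0.31, 1], [0, 0, 0, 0, -0.003, 0.34, 1], [0, 0, 0, 0, -0.003, 0.34, 1]])

```text
clock: 47.22
eef_pos: [626.4, -111.3, 163.5]
tcp_rot: [-3.141, -0.0, 1.718]
contact_force: [-0.4, -0.1, -1.8]
opening: 0.175
grasp_force: 59.3
```

Run:
```python
from h import *
p,R=cur(); s=r.sense(); print(p.round(1),np.round(s['contact_force'],1)); rows([(626.2,-111.2,144.3,1.7163)])
```

```text
[ 626.4 -111.3  163.5] [-0.4 -0.1 -1.8]
[-0.0003, -0.0001, 0.0005, 0.0006, -0.0006, 0.0766]
```

Emit:
carry_out(series=[[0, 0, 0, 0, 0, 0.015, 1], [0, 0, 0, 0, 0, 0.03, 1], [0, 0, 0, 0, 0, 0.04, 1], [0, 0, 0, 0, 0, 0.05, 1], [0, 0, 0, 0, 0, 0.06, 1], [0, 0, 0, 0, 0, 0.065, 1], [0, 0, 0, 0, 0, 0.07, 1], [0, 0, 0, 0, 0, 0.07, 1]])

```text
clock: 48.22
eef_pos: [626.6, -111.4, 146.5]
tcp_rot: [-3.141, -0.0, 1.718]
contact_force: [0.1, -0.3, -2.0]
opening: 0.176
grasp_force: 59.3
```

Still free of contact at 146.5, so the skirt is down around the pins. Now the final 2 mm.

Emit:
carry_out(series=[[0, 0, 0, 0, 0, 0.003, 1], [0, 0, 0, 0, 0, 0.006, 1], [0, 0, 0, 0, 0, 0.009, 1], [0, 0, 0, 0, 0, 0.01, 1]])

```text
clock: 48.72
eef_pos: [626.7, -111.4, 144.3]
tcp_rot: [3.142, 0.0, 1.718]
contact_force: [-1.6, -0.2, 2.6]
opening: 0.178
grasp_force: 59.9
```

Emit:
carry_out(series=[[0, 0, 0, 0, 0, 0, -1], [0, 0, 0, 0, 0, 0, -1], [0, 0, 0, 0, 0, 0, -1], [0, 0, 0, 0, 0, -0.15, -1], [0, 0, 0, 0, 0, -0.35, -1], [0, 0, 0, 0, 0, -0.55, -1], [0, 0, 0, 0, 0, -0.76, -1], [0, 0, 0, 0, 0, -0.76, -1]])

```text
clock: 49.72
eef_pos: [628.8, -111.8, 339.2]
tcp_rot: [3.134, 0.003, 1.718]
contact_force: [0.1, 0.4, 0.4]
opening: 1.001
grasp_force: 0.0
```

Emit:
carry_out(series=[[0, 0, 0, -0.2, 0, 0, -1], [0, 0, 0, -0.4, 0, 0, -1], [0, 0, 0, -0.5, -0.004, 0, -1], [0, 0, 0, -0.5, -0.004, 0, -1], [0, 0, 0, -0.5, -0.004, 0, -1]])

```text
clock: 50.35
eef_pos: [643.7, -234.2, 333.5]
tcp_rot: [-3.141, -0.001, 1.718]
contact_force: [-0.4, -0.5, 0.1]
opening: 1.0
grasp_force: 0.0
```

Run:
```python
from h import *
r.grab_frame('wrist'); im,c=shot('wrist','w11.png'); p,R=cur(); print(p.round(1))
print('knob exp px',proj(c,(652.4,-295.3,260)).round(1))
for d in r.silhouettes('wrist','lever_knob')[:3]: print(round(d['score'],2),d['position'])
g=(im.sum(2)<130).astype(np.uint8); u,v=proj(c,(652.4,-295.3,260)).round().astype(int)
ys,xs=np.nonzero(g[v-25:v+25,u-25:u+25]); 
if len(ys): print(xs.mean()+u-25,ys.mean()+v-25,len(ys))
rows([(652.4,-295.3,p[2],1.718),(652.4,-295.3,241.4,1.718)])
im2,_=shot('scene'); a=im2[110:260,220:380]
cv2.imwrite('pics/c11.png',cv2.cvtColor(np.hstack([cv2.resize(a,(320,300)),cv2.resize(im,(400,300))]),cv2.COLOR_RGB2BGR))
```

```text
[ 643.9 -233.9  334. ]
knob exp px [283.4 292.2]
0.65 [267.6, 282.5]
283.90675990675993 284.93706293706293 429
[0.0, -0.0001, 0.0004, -0.2478, -0.0031, 0.0005]
[0.0, -0.0001, 0.0004, -0.2479, -0.0031, 0.3707]
```

View pics/c11.png

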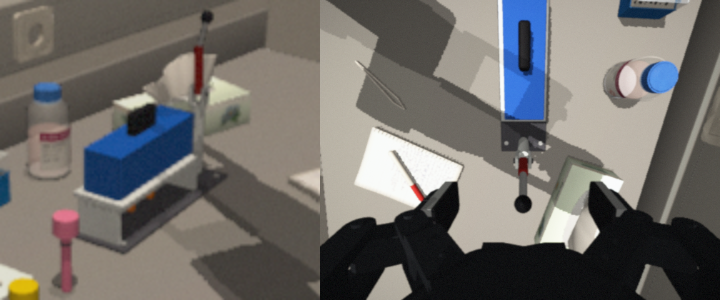

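Emit:
carry_out(series=[[0, 0, 0, -0.2, -0.003, 0, -1], [0, 0, 0, -0.234, -0.003, 0.1, -1], [0, 0, 0, -0.234, -0.003, 0.22, -1], [0, 0, 0, -0.234, -0.003, 0.32, -1], [0, 0, 0, -0.234, -0.003, 0.368, -1], [0, 0, 0, -0.234, -0.003, 0.368, -1], [0, 0, 0, -0.234, -0.003, 0.368, -1], [0, 0, 0, -0.234, -0.003, 0.368, 1]])

```text
clock: 51.55
eef_pos: [652.4, -293.3, 243.3]
tcp_rot: [3.14, 0.001, 1.718]
contact_force: [0.5, -0.3, 0.4]
opening: 0.82
grasp_force: 0.0
```

Emit:
carry_out(series=[[0, 0, 0, 0, 0, 0, 1], [0, 0, 0, 0, 0, 0, 1], [0, 0, 0, 0, 0, 0, 1], [0, 0, 0, 0, 0, 0, 1], [0, 0, 0, 0, 0, 0, 1]], force=30)

```text
clock: 52.18
eef_pos: [651.9, -293.2, 242.3]
tcp_rot: [3.141, 0.0, 1.718]
contact_force: [-0.6, -0.9, 3.3]
opening: 0.211
grasp_force: 29.2
```

Run:
```python
from h import *
s=r.sense(); p=np.array(s['eef_pos'])
H=frame((626.3,-111.2),.1455,(0,-167,0)); d=(p[:2]-H[:2])@[-np.sin(.1455),np.cos(.1455)]; z=p[2]+19-143.5
print(p.round(1),'rel hinge',d,z,np.hypot(d,z),'q',np.arctan2(z,d)-np.arctan2(25,115))
q0=1.48
k=lambda q:np.array([115*np.cos(q)-25*np.sin(q),25*np.cos(q)+115*np.sin(q)])
for q in list(np.arange(1.3,-.01,-.1)): 
    v=k(q)-k(q0); print(round(q,2),np.round([v[0]/250,-v[1]/250],3))
```

```text
[ 651.9 -293.2  242.3] rel hinge -16.779419122059615 117.80126145461708 118.9902773606852 q 1.4982222718742215
1.3 [ 0.085 -0.003]
1.2 [0.131 0.002]
1.1 [0.177 0.012]
1.0 [0.222 0.026]
0.9 [0.265 0.045]
0.8 [0.307 0.068]
0.7 [0.345 0.094]
0.6 [0.381 0.125]
0.5 [0.414 0.159]
0.4 [0.443 0.196]
0.3 [0.468 0.236]
0.2 [0.489 0.278]
0.1 [0.506 0.322]
-0.0 [0.518 0.367]
```

Emit:
carry_out(series=[[0, 0, 0, 0.085, 0, -0.003, 1], [0, 0, 0, 0.131, 0, 0.002, 1], [0, 0, 0, 0.177, 0, 0.012, 1], [0, 0, 0, 0.222, 0, 0.026, 1], [0, 0, 0, 0.265, 0, 0.045, 1], [0, 0, 0, 0.307, 0, 0.068, 1], [0, 0, 0, 0.345, 0, 0.094, 1], [0, 0, 0, 0.381, 0, 0.125, 1]])

```text
clock: 53.18
eef_pos: [637.8, -198.2, 210.3]
tcp_rot: [3.142, -0.0, 1.718]
contact_force: [-0.2, 0.3, 3.1]
opening: 0.204
grasp_force: 30.4
```

Emit:
carry_out(series=[[0, 0, 0, 0.033, 0, 0.034, 1], [0, 0, 0, 0.062, 0, 0.071, 1], [0, 0, 0, 0.087, 0, 0.111, 1], [0, 0, 0, 0.108, 0, 0.153, 1], [0, 0, 0, 0.125, 0, 0.197, 1], [0, 0, 0, 0.133, 0, 0.22, 1], [0, 0, 0, 0.139, 0, 0.242, 1], [0, 0, 0, 0.139, 0, 0.242, 1]])

```text
clock: 54.18
eef_pos: [632.8, -164.6, 149.8]
tcp_rot: [-3.141, -0.0, 1.718]
contact_force: [2.8, 1.5, -1.0]
opening: 0.206
grasp_force: 30.8
```

Emit:
carry_out(series=[[0, 0, 0, 0, 0, 0, 1], [0, 0, 0, 0, 0, 0, 1]])

```text
clock: 54.42
eef_pos: [632.8, -164.7, 150.4]
tcp_rot: [3.141, 0.0, 1.718]
contact_force: [2.1, -0.4, -0.4]
opening: 0.209
grasp_force: 30.8
```

Emit:
carry_out(series=[[0, 0, 0, 0.001, 0, 0.006, 1], [0, 0, 0, 0.001, 0, 0.012, 1], [0, 0, 0, 0.001, 0, 0.012, 1], [0, 0, 0, 0.001, 0, 0.012, 1]])

```text
clock: 54.92
eef_pos: [632.8, -164.1, 147.7]
tcp_rot: [3.141, -0.0, 1.718]
contact_force: [0.8, 3.2, 5.2]
opening: 0.211
grasp_force: 31.2
```

Emit:
carry_out(series=[[0, 0, 0, 0, 0, 0, -1], [0, 0, 0, 0, 0, 0, -1], [0, 0, 0, 0, 0, 0, -1], [0, 0, 0, 0, 0, -0.1, -1], [0, 0, 0, 0, 0, -0.3, -1], [0, 0, 0, 0, 0, -0.6, -1], [0, 0, 0, -0.1, 0, -0.68, -1], [0, 0, 0, -0.1, 0, -0.68, -1]])

```text
clock: 55.92
eef_pos: [637.7, -190.7, 320.6]
tcp_rot: [3.137, 0.003, 1.717]
contact_force: [0.7, 0.3, 0.0]
opening: 0.997
grasp_force: 0.0
```

Run:
```python
from h import *
r.grab_frame('wrist'); im,c=shot('wrist','w12.png'); print(cur()[0].round(1),wcover(im,c)); print('knob exp',proj(c,(634,-165,168.5)).round(1))
im2,c2=shot('scene'); print('knob scene',proj(c2,(634,-165,168.5)).round(1)); a=im2[110:330,140:380]
cv2.imwrite('pics/c12.png',cv2.cvtColor(np.hstack([cv2.resize(a,(436,400)),cv2.resize(im[:300,170:420],(333,400))]),cv2.COLOR_RGB2BGR))
```

```text
[ 635.9 -189.   316.5] ((627.104248046875, -111.69966125488281), (61.28746795654297, 202.03038024902344), 8.352604866027832)
knob exp [284.9 170.5]
knob scene [300.9 158.1]
```

View pics/c12.png

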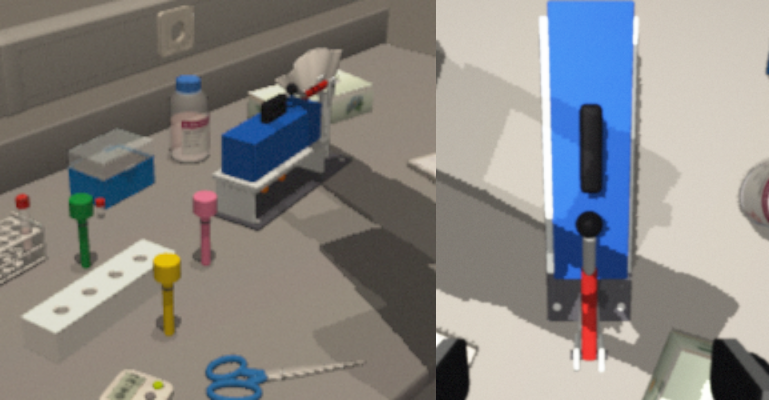

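The final views show the cover fully down at (627, -112), with the lever flat over it and its knob at the original spot. The drain block is empty and the bystanders are unmoved.

```bash
python3 -c "
from rig import r
print(r.sign_off())"
```

```text
the job is handed in; nothing more can be done
None
```

The job is done and handed in: all three tampers that were present hang in rings of their own, the cover is fully down over them, and the lever is flat again.

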